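# Gauge and sort plated gears from the draining turntable

## Robot

A 6-joint arm with a two-finger parallel gripper is mounted at the origin on the work surface. World frame = base frame: x ahead of the robot, y to its left, z up, the work surface at z = 0. Lengths are in m, angles in degrees, forces in N, time in s.
With the tool pointing down it reaches from about 0.325 to 0.925 m from the base axis. Payload 3.1 kg.
Tool frame: the origin (TCP) lies between the finger pads; the fingertips stand bot.tip_extent ahead of it and the grasp point (between the pads) lies 8 mm behind it (bot.tip_extent is the distance from the TCP to the fingertips, in m); z points along the fingers, y is the line along which they close (so a half turn about z gives the same grasp; the last joint's range is limited). The gripper opens to 85 mm and grips with 20 to 120 N. Pads are 22 mm wide; open, the fingers measure 114 mm over their backs; the gripper's body (76 mm by 85 mm) begins 54 mm behind the grasp point. The pads swing forward as they close: fully open they stand 13 mm farther back than shut.
Start: joints at [56.711, 12.427, 92.441, -0, 75.132, -6.429], TCP at [0.282, 0.558, 0.242] pointing down, gripper open.
Joint ranges: [-157.48, 157.48], [-44.54, 120.13], [17.64, 146.25], [-64.5, 244.5], [7.68, 150.69], [-147.95, 147.95]. Speed limits (degrees/s): [159.86, 159.86, 180, 180, 180, 180].

## Interface

Orientations are given as [roll, pitch, yaw] about the fixed x, y, z axes, in that order (R = Rz(yaw) Ry(pitch) Rx(roll)).
In Python, from cell import bot, optics gives the robot as it stands.
- The arm moves only by the tool step_arm, never from a script. Its argument "moves" is a list of rows, each a list of 3 entries, a list of its own where there are three numbers: the finger opening in mm, from 0 to 85.4, then the shift along the tool's x, y, z in mm, then the turn about the tool's z in degrees. In form: [[grip, [tx, ty, tz], turn], ...]. A call has 1 to 10 rows; each row is the pose to reach, as a shift and turn from the pose commanded when the call began, along the tool's axes at that moment; what a row does not reach only later rows make up. A row lasts 1/8 s, in which the tool goes at most 62.5 mm and 10.7 degrees, less where a joint would pass 70% of its speed; a pose out of reach is approached as far as the arm can. A call with a gripper value outside its range is refused whole. The fingers move at their own pace and stop on an object; "squeeze" is the grip in N (left out, the last holds). Time passes only in rows, so rows that repeat a pose let the fingers close. It gives the time, the measured TCP pose, the force, the opening and the grip force at its end, in the units of the state.
- bot.get_obs(): the state, without advancing time (a new reading comes with each control period).
- optics.read_camera(name): name is "scene" or "top" or "wrist"; returns the picture (400x640x3 uint8, red, green, blue); there is no depth.
- optics.camera_info(name): a dict with "fx", "fy", "cx", "cy" (pixels), "R" (3x3) and "t" (3): a world point X has camera coordinates R X + t. Camera axes: x right, y down, z forward; pixel columns grow to the right and rows downward; lengths in m; the calibration is good to about 2 mm. A picture is of the moment at which its call begins: read the wrist's pose just before it. camera_info takes no time and is no camera call; for the wrist camera it gives the pose at the moment of the call.
- bot.hand_in(): hands the job in; it is judged then, once.
The state is a dict: "time_s": time; "joint_positions": joint angles; "qvel": joint speeds; "effort": joint torques, N m; "position": TCP position; "ee_rot": TCP orientation; "force": force on the tool from outside, world axes, zero at the start; "moment": the same for the moment, N m; "gripper_width": opening from 0.0 (shut) to 1.0 (fully open); "gripper_force": force on a finger pad.
Only numpy, scipy, OpenCV 4.12 (cv2) and the standard library are available. Lean on these libraries where they do the work, as an engineer would, in place of code of your own. Each camera call takes 0.05 s, during which the arm holds its last target. There are 200 camera calls.

## Task

Clear the freshly plated gears off the turntable: each 12-tooth gear is first checked on the gauge - set it fully down on the test post in mesh with the master gear, turn it until the master's red pointer is at or past the green mark and hold it there for a second, then back the other way likewise to the orange mark - and then goes into the blue-rimmed tub; gears with any other tooth count go into the yellow-rimmed tub. Check the 12-tooth gears in the order copper, brass, nickel, passing over any that is missing, and lay every gear flat on its tub's floor, boss up, none on top of another. Leave the jars, bottle, tools and other things on the bench alone.

Things in the scene. Friction and masses are not known exactly. Their poses are not given: they have to be found in the camera images.
- gear12_copper: 12-tooth spur gear, copper-plated (reddish); may be absent. Disc 70 mm over the teeth, 14 mm thick; on top a hexagonal boss 28 mm across flats, 26 mm high. Origin: underside centre, z up through the boss. One tooth lies on its +x axis, the rest every 30 deg; boss flats face +x and every 60 deg. Blind bore below: 18 mm wide, 14 mm deep. 280 g. Starts flat on the turntable.
- gear12_brass: 12-tooth spur gear, brass-plated (yellow); may be absent. Disc 70 mm over the teeth, 14 mm thick; on top a hexagonal boss 28 mm across flats, 26 mm high. Origin: underside centre, z up through the boss. One tooth lies on its +x axis, the rest every 30 deg; boss flats face +x and every 60 deg. Blind bore below: 18 mm wide, 14 mm deep. 280 g. Starts flat on the turntable.
- gear12_nickel: 12-tooth spur gear, nickel-plated (silver); may be absent. Disc 70 mm over the teeth, 14 mm thick; on top a hexagonal boss 28 mm across flats, 26 mm high. Origin: underside centre, z up through the boss. One tooth lies on its +x axis, the rest every 30 deg; boss flats face +x and every 60 deg. Blind bore below: 18 mm wide, 14 mm deep. 280 g. Starts flat on the turntable.
- gear10_copper: 10-tooth spur gear, copper-plated (reddish); may be absent. Disc 60 mm over the teeth, 14 mm thick; on top a hexagonal boss 28 mm across flats, 26 mm high. Origin: underside centre, z up through the boss. One tooth lies on its +x axis, the rest every 36 deg; boss flats face +x and every 60 deg. Blind bore below: 18 mm wide, 14 mm deep. 200 g. Starts flat on the turntable.
- gear10_brass: 10-tooth spur gear, brass-plated (yellow); may be absent. Disc 60 mm over the teeth, 14 mm thick; on top a hexagonal boss 28 mm across flats, 26 mm high. Origin: underside centre, z up through the boss. One tooth lies on its +x axis, the rest every 36 deg; boss flats face +x and every 60 deg. Blind bore below: 18 mm wide, 14 mm deep. 200 g. Starts flat on the turntable.
- gear15_nickel: 15-tooth spur gear, nickel-plated (silver); may be absent. Disc 85.0 mm over the teeth, 14 mm thick; on top a hexagonal boss 28 mm across flats, 26 mm high. Origin: underside centre, z up through the boss. One tooth lies on its +x axis, the rest every 24 deg; boss flats face +x and every 60 deg. Blind bore below: 18 mm wide, 14 mm deep. 420 g. Starts flat on the turntable.
- carousel: Draining turntable: fixed grey foot (origin at its underside centre) carrying a blue platter 270 mm across whose flat top is 30 mm above the table; the platter spins freely about the vertical through the origin when touched and anything on it rides round with it.
- gauge: Mesh gauge fixed to the table: grey plate 200 (x) by 110 (y) by 12 mm, origin at its underside centre. The test post stands 50 mm to its -x side, the dark steel master gear 25 mm to its +x side (axes 75 mm apart). On the plate beyond the master are three marks, seen from the master's axis: white along +x, green 0.35 rad from it towards +y, orange 0.35 rad towards -y.
- post_seat (a point): Centre of the test post's shoulder (26 mm wide, 18 mm above the table), on which a gear's underside rests when fully down. The post itself is 15 mm thick, 13 mm high above the shoulder, its top 5 mm tapered. Axes as the gauge: x points to the master gear.
- master_axis (a point): On the master gear's axis, level with the top of its teeth (32 mm above the table; teeth from 18 to 32 mm; a small brass cap stands 6 mm higher). Teeth of all gears: 5 mm above and 6 mm below the pitch circle, 5.5 mm wide.
- master_side (a point): Point at the tooth tips of the master gear, turning with it: 50 mm from its axis, 90 deg counter-clockwise (from above) from its red pointer.
- master (a joint): Turn of the 18-tooth master gear with red pointer, 100 mm over the teeth (rad, + is counter-clockwise from above, stops at +-0.7). A light spring (0.2 N m/rad) returns it to 0: pointer at the white mark, one tooth pointing at the post, so a 12-tooth gear goes down with a tooth gap facing the master (2 mm play each way). That gear turns 1.5 times as far, the other way, plus up to 0.15 rad play.
- tub_pass: Low clear tub with a blue rim and blue floor, for the 12-tooth gears that passed; fixed, 250 (x) by 112 (y) by 36 mm high outside, walls and floor 4 mm, origin at the centre of its underside. Three 12-tooth gears fit flat in a row along x, 78 mm apart.
- tub_odd: Low clear tub with a yellow rim and yellow floor, for the gears of any other tooth count; fixed, 250 (x) by 112 (y) by 36 mm high outside, walls and floor 4 mm, origin at the centre of its underside. One 15-tooth and two 10-tooth gears fit flat in a row along x (inside length 242 mm).
- soap_bottle: Green soap bottle, 56 mm wide, 150 mm high; not part of the job, to be left where it stands.
- jar_a: Clear jar, 68 mm wide, 85 mm high; not part of the job, to be left where it stands.
- jar_b: Amber jar, 60 mm wide, 75 mm high; not part of the job, to be left where it stands.
- wrench_a: Wrench lying flat; not part of the job, to be left where it stands.
- brush_a: Brush lying flat; not part of the job, to be left where it stands.
- cup_a: White cup, 68 mm wide, 70 mm high; not part of the job, to be left where it stands.
- weight_a: Brass weight, 44 mm wide, 40 mm high; not part of the job, to be left where it stands.

How it is judged (in metres and radians):
On the way, in this order (a step that is already met when the one before it is completed fails the run):
1. the 12-tooth copper gear sits fully down on the test post and, in mesh, holds the master gear turned with its pointer at or past the green mark (0.28 rad or a little more is enough) (horizontal distance between gear12_copper and post_seat below 0.004 m and z of gear12_copper in the frame of post_seat below 0.004 m and angle between gear12_copper's own z axis and vertical below 0.1 rad and contact force between gear12_copper and master above 0.2 N and horizontal distance between gear12_copper and master_side below 0.0778 m), for 0.8 s.
2. the 12-tooth copper gear sits fully down on the test post and, in mesh, holds the master gear turned with its pointer at or past the orange mark (0.28 rad or a little more is enough) (horizontal distance between gear12_copper and post_seat below 0.004 m and z of gear12_copper in the frame of post_seat below 0.004 m and angle between gear12_copper's own z axis and vertical below 0.1 rad and contact force between gear12_copper and master above 0.2 N and horizontal distance between gear12_copper and master_side above 0.101 m), for 0.8 s.
3. the 12-tooth brass gear sits fully down on the test post and, in mesh, holds the master gear turned with its pointer at or past the green mark (0.28 rad or a little more is enough) (horizontal distance between gear12_brass and post_seat below 0.004 m and z of gear12_brass in the frame of post_seat below 0.004 m and angle between gear12_brass's own z axis and vertical below 0.1 rad and contact force between gear12_brass and master above 0.2 N and horizontal distance between gear12_brass and master_side below 0.0778 m), for 0.8 s.
4. the 12-tooth brass gear sits fully down on the test post and, in mesh, holds the master gear turned with its pointer at or past the orange mark (0.28 rad or a little more is enough) (horizontal distance between gear12_brass and post_seat below 0.004 m and z of gear12_brass in the frame of post_seat below 0.004 m and angle between gear12_brass's own z axis and vertical below 0.1 rad and contact force between gear12_brass and master above 0.2 N and horizontal distance between gear12_brass and master_side above 0.101 m), for 0.8 s.
5. the 12-tooth nickel gear sits fully down on the test post and, in mesh, holds the master gear turned with its pointer at or past the green mark (0.28 rad or a little more is enough) (horizontal distance between gear12_nickel and post_seat below 0.004 m and z of gear12_nickel in the frame of post_seat below 0.004 m and angle between gear12_nickel's own z axis and vertical below 0.1 rad and contact force between gear12_nickel and master above 0.2 N and horizontal distance between gear12_nickel and master_side below 0.0778 m), for 0.8 s.
6. the 12-tooth nickel gear sits fully down on the test post and, in mesh, holds the master gear turned with its pointer at or past the orange mark (0.28 rad or a little more is enough) (horizontal distance between gear12_nickel and post_seat below 0.004 m and z of gear12_nickel in the frame of post_seat below 0.004 m and angle between gear12_nickel's own z axis and vertical below 0.1 rad and contact force between gear12_nickel and master above 0.2 N and horizontal distance between gear12_nickel and master_side above 0.101 m), for 0.8 s.
At the end, for the whole second after the job is handed in: 12-tooth gears lie on the blue tub's floor, other gears on the yellow tub's: at rest, boss up (tilt under 0.12 rad), underside within 6 mm of the floor, centre within 100 mm lengthways and 30 mm sideways of the tub's centre; master gear within 0.1 rad of zero (x of gear12_copper in the frame of tub_pass between -0.1 and 0.1 m and y of gear12_copper in the frame of tub_pass between -0.03 and 0.03 m and z of gear12_copper in the frame of tub_pass between -0.002 and 0.01 m and angle between each of gear12_copper, gear12_brass, gear12_nickel, gear10_copper, gear10_brass, gear15_nickel's own z axis and vertical below 0.12 rad and linear speed of each of gear12_copper, gear12_brass, gear12_nickel, gear10_copper, gear10_brass, gear15_nickel below 0.02 m/s and x of gear12_brass in the frame of tub_pass between -0.1 and 0.1 m and y of gear12_brass in the frame of tub_pass between -0.03 and 0.03 m and z of gear12_brass in the frame of tub_pass between -0.002 and 0.01 m and x of gear12_nickel in the frame of tub_pass between -0.1 and 0.1 m and y of gear12_nickel in the frame of tub_pass between -0.03 and 0.03 m and z of gear12_nickel in the frame of tub_pass between -0.002 and 0.01 m and x of gear10_copper in the frame of tub_odd between -0.1 and 0.1 m and y of gear10_copper in the frame of tub_odd between -0.03 and 0.03 m and z of gear10_copper in the frame of tub_odd between -0.002 and 0.01 m and x of gear10_brass in the frame of tub_odd between -0.1 and 0.1 m and y of gear10_brass in the frame of tub_odd between -0.03 and 0.03 m and z of gear10_brass in the frame of tub_odd between -0.002 and 0.01 m and x of gear15_nickel in the frame of tub_odd between -0.1 and 0.1 m and y of gear15_nickel in the frame of tub_odd between -0.03 and 0.03 m and z of gear15_nickel in the frame of tub_odd between -0.002 and 0.01 m and value of joint master between -0.1 and 0.1 rad); the robot touches nothing.
It fails at once if a bystander (jar, bottle, cup, weight, wrench, brush) is moved more than 30 mm (distance of any of soap_bottle, jar_a, jar_b, wrench_a, brush_a, cup_a, weight_a from where it was at the start of the episode above 0.03 m).
Of gear12_copper, gear12_brass, gear12_nickel only 2 to 3 are there at a start; the rules pass over those that are not, and their reading is None.
Of gear10_copper, gear10_brass, gear15_nickel only 2 to 3 are there at a start; the rules pass over those that are not, and their reading is None.
At some moment in a run one of gear12_copper, gear12_brass, gear12_nickel, gear10_copper, gear10_brass, gear15_nickel may be knocked a few centimetres aside while the robot is not near it.
It also fails if it takes over 210 s, if anything falls off the work surface, if the arm or the gripper's body presses on something with over 40 N, if the wrist force passes 120 N, or if a joint passes its speed limit or range.

## Working session

There is one attempt and no reset: what is moved stays moved. The work goes in short steps, Python scripts to look and compute and a tool call to move; the robot and the scene stay as the last step left them, time stands still between calls to the robot, and variables do not carry over. Pictures are saved under pics/ and viewed, at most 14 in all, crops included, and the job is handed in when it is done.

Besides the shell and the picture viewer there is one more tool, called after "Emit:" by a JSON object that holds its "name" and its "arguments". step_arm: Moves the arm, as the interface text tells. Its arguments: {"type":"object","properties":{"moves":{"type":"array","items":{"type":"array"}},"squeeze":{"type":"number"}},"required":["moves"]}

```bash
mkdir -p pics; ls; python3 - <<'E'
from cell import bot, optics
import cv2
print(bot.get_obs(), bot.tip_extent)
for n in ("scene","top","wrist"):
    i=optics.camera_info(n); print(n,i)
    im=optics.read_camera(n); cv2.imwrite(f"pics/{n}0.png",im[:,:,::-1])
E
```

```text
pics
{'time_s': 0.0, 'joint_positions': array([ 5.67089465e+01,  1.24758963e+01,  9.25277833e+01,  9.34492909e-04,
        7.51313145e+01, -6.42895270e+00]), 'qvel': array([-1.65117467e-02, -4.32306724e-02, -7.46155481e-02, -7.91199977e-05,
        3.04290679e-02, -8.82496660e-02]), 'effort': array([ 1.37755364e-05, -3.96855962e+01, -3.03849435e+01, -1.97347449e-04,
        9.93090158e-03, -1.08559553e-05]), 'position': array([0.28195376, 0.55691767, 0.24098389]), 'ee_rot': array([-1.79865956e+02, -1.60123850e-02,  1.53137640e+02]), 'force': array([ 0.51688528,  0.57263962, -0.17514417]), 'moment': array([-0.02563847, -0.03361849,  0.02194982]), 'gripper_force': 0.0, 'gripper_width': 1.0027599960992577} 0.011
scene {'fx': 444.8295081593226, 'fy': 444.8295081593226, 'cx': 322.1097783371665, 'cy': 206.0335149453619, 'R': array([[ 0.58397549,  0.81171231, -0.00978541],
       [ 0.66608597, -0.48602721, -0.56578002],
       [-0.46400658,  0.32388374, -0.82449816]]), 't': array([-0.31655615, -0.354916  ,  1.58646345])}
top {'fx': 517.9403026272363, 'fy': 517.9403026272363, 'cx': 314.3942649711372, 'cy': 195.23228554743397, 'R': array([[-2.52628571e-02, -9.99679170e-01, -1.82871724e-03],
       [-9.96464627e-01,  2.53281579e-02, -8.01045012e-02],
       [ 8.01251193e-02, -2.01416518e-04, -9.96784794e-01]]), 't': array([1.03260949e-03, 5.87313889e-01, 1.46098990e+00])}
wrist {'fx': 280.35771287613863, 'fy': 280.35771287613863, 'cx': 317.64301984848703, 'cy': 201.20080168013257, 'R': array([[ 0.45167742,  0.89217713, -0.00273607],
       [ 0.8621952 , -0.43570615,  0.25841746],
       [ 0.22936203, -0.11908035, -0.96602947]]), 't': array([-0.62349518, -0.03412843,  0.3784372 ])}
```

View pics/top0.png

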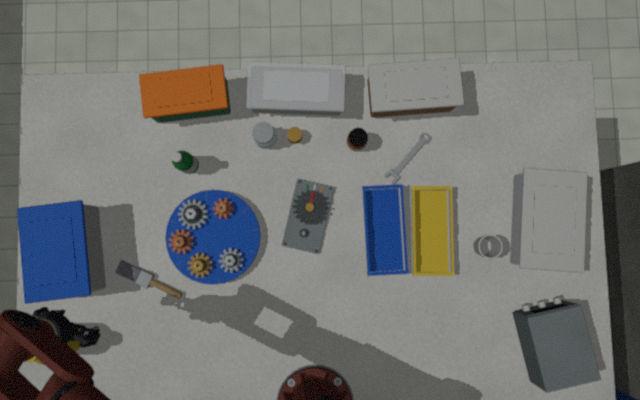

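View pics/scene0.png

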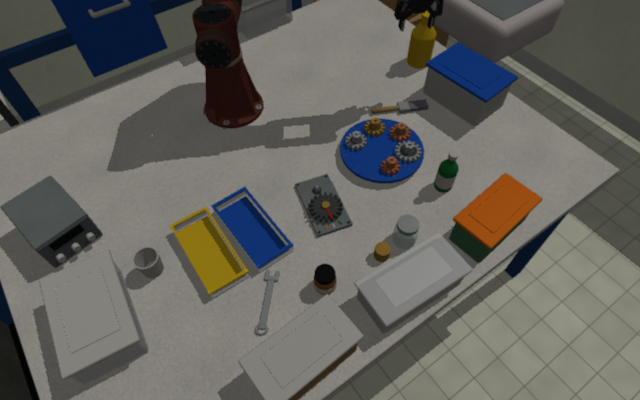

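View pics/wrist0.png

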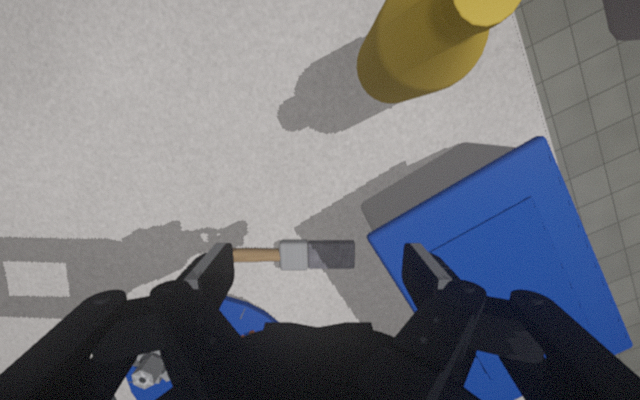

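The top view shows the platter at about (213,237) with five gears: nickel large (193,213), copper small (223,208), copper (181,241), brass (200,265) and nickel (231,260). The gauge is at (308,215), the blue tub at (385,229) and the yellow tub at (433,230). The scene view agrees. The wrist view shows the brush, a blue box and the edge of the platter.

```bash
cat > h.py <<'E'
import numpy as np, cv2
from cell import bot, optics
def ray(info,u,v,z):
    d=np.array([(u-info["cx"])/info["fx"],(v-info["cy"])/info["fy"],1.]); R=np.array(info["R"]);t=np.array(info["t"])
    c=-R.T@t; d=R.T@d; return c+d*(z-c[2])/d[2]
def proj(info,X):
    p=np.array(info["R"])@np.array(X)+info["t"]; return info["fx"]*p[0]/p[2]+info["cx"],info["fy"]*p[1]/p[2]+info["cy"]
def blobs(m,amin):
    cs,_=cv2.findContours(m.astype(np.uint8),cv2.RETR_EXTERNAL,cv2.CHAIN_APPROX_NONE)
    return [c for c in cs if cv2.contourArea(c)>=amin]
E
python3 - <<'E'
from h import *
im=cv2.imread("pics/top0.png"); hsv=cv2.cvtColor(im,cv2.COLOR_BGR2HSV); I=optics.camera_info("top")
H,S,V=cv2.split(hsv)
blue=(H>105)&(H<125)&(S>150)
for c in blobs(blue,1500):
    (u,v),(w,h),a=cv2.minAreaRect(c); e=cv2.minEnclosingCircle(c); print("blue",u,v,w,h,a,e)
    if abs(u-213)<15:
        print("platter",ray(I,*e[0],.03)); M=np.zeros_like(H); cv2.fillPoly(M,[cv2.convexHull(c)],1)
yel=(H>20)&(H<32)&(S>150)
for c in blobs(yel,1500): print("yel",cv2.minAreaRect(c))
g=((M>0)&~blue).astype(np.uint8)
g=cv2.morphologyEx(g,cv2.MORPH_OPEN,np.ones((3,3),np.uint8))
for c in blobs(g,100):
    e=cv2.minEnclosingCircle(c);m=np.zeros_like(H);cv2.drawContours(m,[c],-1,1,-1)
    p=ray(I,*e[0],.044);d=1.42
    print("gear",np.round(e[0],1),round(e[1]*2,1),"dia",round(e[1]*2/518*1.41*1000),p.round(4),cv2.mean(hsv,m)[:3],cv2.contourArea(c))
cv2.imwrite("pics/crop1.png",cv2.resize(im[165:295,155:345],None,fx=4.2,fy=4.2,interpolation=cv2.INTER_CUBIC))
E
```

```text
blue 53.78056716918945 251.3893585205078 96.23390197753906 65.89022064208984 85.060791015625 ((53.0, 251.5), 57.264835357666016)
blue 212.5 237.0 92.0 93.0 90.0 ((212.5, 236.5), 46.93090057373047)
platter [0.4765764  0.27806579 0.03      ]
blue 384.95660400390625 229.53292846679688 88.23204803466797 39.23104476928711 86.53176879882812 ((385.0, 229.5), 47.85665512084961)
yel ((432.6388244628906, 230.49745178222656), (87.74423217773438, 39.73393249511719), 88.93909454345703)
gear [199.5 264.5] 26.9 dia 73 [0.3993 0.3124 0.044 ] (43.395918367346944, 109.38367346938776, 101.74081632653062) 441.0
gear [230.4 259.9] 26.4 dia 72 [0.4099 0.2257 0.044 ] (100.33684210526316, 35.95578947368421, 104.57894736842105) 428.5
gear [180.5 241. ] 26.9 dia 73 [0.4662 0.3653 0.044 ] (48.6, 111.386, 103.488) 455.0
gear [192.5 213.7] 31.6 dia 86 [0.5421 0.3311 0.044 ] (97.51948051948052, 30.914862914862915, 97.32756132756133) 637.0
gear [222.7 207.6] 22.9 dia 62 [0.5572 0.2458 0.044 ] (53.27428571428572, 113.28285714285714, 105.89714285714285) 311.0
```

View pics/crop1.png

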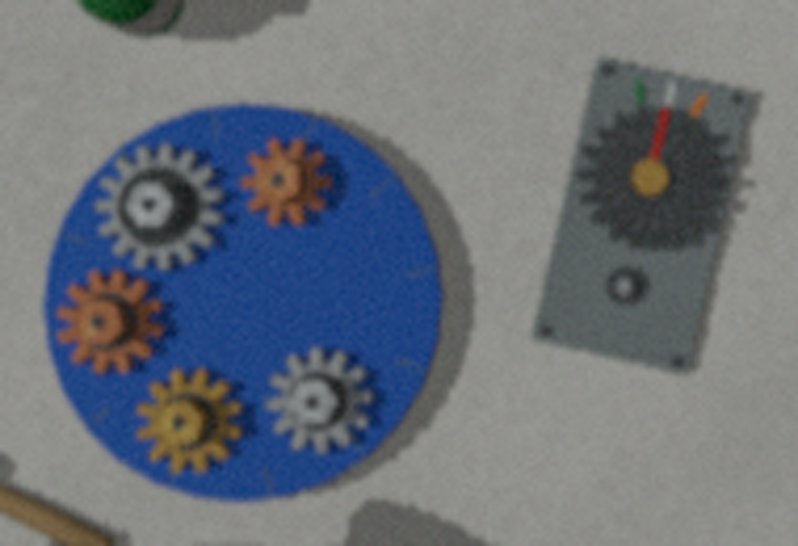

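All five gears match the listed sizes: 12-tooth copper, brass and nickel, 15-tooth nickel, 10-tooth copper. The post sits at about crop (627,284), the master cap at (650,178), and the pointer is on the white mark.

```bash
cat >> h.py <<'E'
def tool():
    o=bot.get_obs(); y=np.radians(o["ee_rot"][2]); R=np.array([[np.cos(y),np.sin(y),0],[np.sin(y),-np.cos(y),0],[0,0,-1.]])
    return o,np.array(o["position"]),R
def go(x,y,z,yaw=None):
    o,p,R=tool(); d=R.T@(np.array([x,y,z])-p)*1000
    t=0 if yaw is None else (o["ee_rot"][2]-yaw+180)%360-180
    print("move",d.round(1),"turn",round(t,1),"| from",p.round(4),"yaw",round(o["ee_rot"][2],2))
E
python3 - <<'E'
from h import *
im=cv2.imread("pics/top0.png"); hsv=cv2.cvtColor(im,cv2.COLOR_BGR2HSV); I=optics.camera_info("top")
H,S,V=cv2.split(hsv)
for n,m in (("pass",(H>105)&(H<125)&(S>150)),("odd",(H>20)&(H<32)&(S>150))):
    for c in blobs(m,1500):
        if n=="pass" and abs(cv2.minEnclosingCircle(c)[0][0]-385)>10: continue
        b=cv2.boxPoints(cv2.minAreaRect(c)); w=np.array([ray(I,*q,.036)[:2] for q in b]); 
        e=[w[(i+1)%4]-w[i] for i in range(4)]; L=max(e,key=np.linalg.norm)
        print(n,w.mean(0),[round(np.linalg.norm(q),4) for q in e],np.degrees(np.arctan2(L[1],L[0])))
post=ray(I,304.3,232.6,.031); cap=ray(I,309.8,207.4,.038); print(post,cap,np.linalg.norm((cap-post)[:2]),np.degrees(np.arctan2(*(cap-post)[1::-1])))
gr=(S<60)&(V<110)&(V>50); gr[:170]=0;gr[265:]=0;gr[:,:275]=0;gr[:,345:]=0
for c in blobs(cv2.morphologyEx(gr.astype(np.uint8),cv2.MORPH_CLOSE,np.ones((7,7))),800):
    b=cv2.boxPoints(cv2.minAreaRect(c)); w=np.array([ray(I,*q,.012)[:2] for q in b]); print("plate",w.round(4).tolist(),w.mean(0),[np.linalg.norm(w[(i+1)%4]-w[i]).round(4) for i in range(4)])
W=optics.camera_info("wrist"); o,p,R=tool(); c=-np.array(W["R"]).T@W["t"]
print("cam in tool",R.T@(c-p),"axis",R.T@W["R"][2],"imgx",R.T@W["R"][0])
for z in (-.011,.05,.1,.15,.2): print(z,proj(W,p+R@[0,0,z]))
go(.4662,.3653,.19,128)
E
```

```text
pass [ 0.48470058 -0.21074884] [np.float64(0.1117), np.float64(0.2488), np.float64(0.1102), np.float64(0.2487)] -178.77010811255147
odd [ 0.47856711 -0.34533603] [np.float64(0.113), np.float64(0.2473), np.float64(0.1115), np.float64(0.2473)] 178.39200421036455
[0.48101653 0.01745211 0.031     ] [5.51750524e-01 3.98559701e-05 3.80000000e-02] 0.07284561796849837 -13.829267693928076
plate [[0.4473, 0.085], [0.6398, 0.0353], [0.6088, -0.0822], [0.417, -0.0314]] [0.52821567 0.00169946] [np.float64(0.1988), np.float64(0.1215), np.float64(0.1985), np.float64(0.1203)]
cam in tool [ 0.06481545  0.00018784 -0.13160641] axis [-0.25845089 -0.00232283  0.9660216 ] imgx [1.32739898e-04 9.99997014e-01 2.44003387e-03]
-0.011 (np.float64(317.84886113230493), np.float64(267.35047971718814))
0.05 (np.float64(318.0028737788869), np.float64(224.06996513143346))
0.1 (np.float64(318.07282622151115), np.float64(204.41198391692438))
0.15 (np.float64(318.11937910457397), np.float64(191.32972879615178))
0.2 (np.float64(318.15259105302545), np.float64(181.99653278092626))
move [-251.   -87.9   51.3] turn 25.1 | from [0.282  0.5571 0.2413] yaw 153.14
```

The plate measures 199 by about 120 mm (height parallax included) and the post to master distance is 73 mm, so the geometry agrees. The tubs are 249 by 111 mm, axes along world x. Next I go over the copper gear.

Emit:
{"name": "step_arm", "arguments": {"moves": [[85,[-125,-44,0],12],[85,[-251,-88,50],25],[85,[-251,-88,50],25],[85,[-251,-88,50],25],[85,[-251,-88,90],25],[85,[-251,-88,90],25],[85,[-251,-88,90],25],[85,[-251,-88,90],25]]}}

```text
time_s: 1.15
position: [0.4669, 0.3674, 0.1544]
ee_rot: [179.8, 0.0, 128.2]
force: [1.3, 0.9, -0.8]
gripper_width: 0.993
gripper_force: 0.0
```

```bash
cat >> h.py <<'E'
def shot(name):
    W=optics.camera_info("wrist"); o=tool(); im=optics.read_camera("wrist")[:,:,::-1].copy(); cv2.imwrite(f"pics/{name}.png",im); return W,o,im
E
python3 - <<'E'
from h import *
W,(o,p,R),im=shot("w1"); print(p,o["ee_rot"],o["qvel"].round(2)); print(proj(W,[.4662,.3653,.07]))
E
```

```text
[0.46694194 0.36741317 0.15442614] [1.79796891e+02 8.33952212e-03 1.28235440e+02] [ 0.24 -0.2  -0.02 -0.16 -0.03 -0.01]
(np.float64(314.8781600381155), np.float64(210.9974188377154))
```

View pics/w1.png

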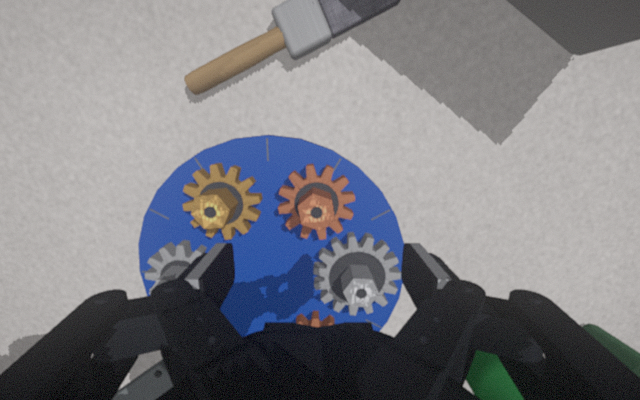

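The platter shows copper 12 at (316,203) with its boss centre dot at (316,212), brass at (220,203), and the 15-tooth at (357,275). The calibration predicted (315,211) for the copper dot, so it agrees to about 1 px.

```bash
cat >> h.py <<'E'
def gearmask(im,col):
    H,S,V=cv2.split(cv2.cvtColor(im,cv2.COLOR_BGR2HSV))
    return {"copper":((H<14)|(H>174))&(S>70)&(V>35),"brass":(H>=15)&(H<32)&(S>90)&(V>35),"nickel":(S<70)&(V>60)}[col]
def gear(W,im,col,uv,n,zt,r=.035):
    """disc centre and tooth phase from tip contour at height zt (disc top); uv = guess of the disc centre px"""
    k=W["fx"]*r/abs((np.array(W["R"])@ray(W,*uv,zt)+W["t"])[2])
    m=gearmask(im,col).astype(np.uint8); c=np.zeros_like(m); cv2.circle(c,tuple(int(round(q)) for q in uv),int(k*1.22),1,-1)
    m=cv2.morphologyEx(m*c,cv2.MORPH_CLOSE,np.ones((3,3)))
    b=max(blobs(m,50),key=cv2.contourArea)[:,0,:].astype(float)
    P=np.array([ray(W,*q,zt)[:2] for q in b]); ctr=np.array(cv2.minEnclosingCircle(P.astype(np.float32))[0]); rad=cv2.minEnclosingCircle(P.astype(np.float32))[1]
    for _ in range(5):   # refine: fit circle to the tooth tips
        d=P-ctr; rr=np.hypot(*d.T); T=P[(rr>r-.003)&(rr<r+.003)]
        A=np.c_[2*T,np.ones(len(T))]; s=np.linalg.lstsq(A,(T**2).sum(1),rcond=None)[0]; ctr=s[:2]
    fr=np.sqrt(s[2]+s[:2]@s[:2]); d=P-ctr; a=np.arctan2(d[:,1],d[:,0]); rr=np.hypot(*d.T)
    h=np.array([rr[np.abs((a-t+np.pi)%(2*np.pi)-np.pi)<.06].mean() if (np.abs((a-t+np.pi)%(2*np.pi)-np.pi)<.06).any() else np.nan for t in np.radians(np.arange(360))])
    h=np.where(np.isnan(h),np.nanmean(h),h); F=np.fft.fft(h-h.mean()); amp=np.abs(F[8:19]); ph=-np.degrees(np.angle(F[n]))/n%(360/n)
    return ctr,fr,rad,ph,int(amp.argmax()+8)
E
python3 - <<'E'
from h import *
W=optics.camera_info("wrist"); im=cv2.imread("pics/w1.png")
for col,uv,n,r in (("copper",(316,203),12,.035),("brass",(221,202),12,.035),("nickel",(357,272),15,.0425)): print(col,gear(W,im,col,uv,n,.044,r))
print("hole",ray(W,316,212,.07),W["t"])
cr=[cv2.resize(im[v-48:v+48,u-48:u+48],(400,400),interpolation=cv2.INTER_CUBIC) for u,v in ((316,205),(221,205))]
cv2.imwrite("pics/m1.png",np.hstack(cr))
E
```

```text
copper (array([0.46702449, 0.36537645]), np.float64(0.03373304190110481), 0.03505248203873634, np.float64(18.064026848765764), 12)
brass (array([0.40054356, 0.31394422]), np.float64(0.033799254110063286), 0.035774800926446915, np.float64(14.134071506370908), 12)
nickel (array([0.54214907, 0.33282437]), np.float64(0.04195945136842486), 0.04470130801200867, np.float64(16.538303128281527), 15)
hole [0.46740708 0.36516298 0.07      ] [-0.5946963  -0.01142548  0.29091266]
```

View pics/m1.png

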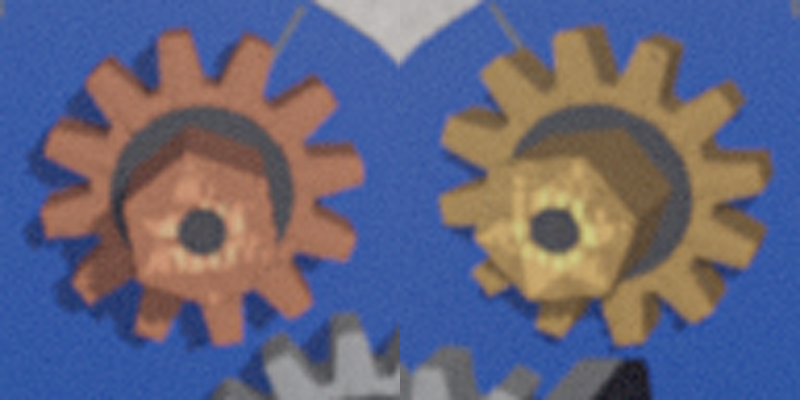

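Copper's flats lie along a tooth direction 10° anticlockwise of the tool's y axis (a flat faces right, tilted up slightly). Its disc centre and its boss dot agree to 0.5 mm. Brass's hex corner points right, so its flats lie on the other set of teeth.

```bash
python3 - <<'E'
from h import *
go(.4672,.3653,.100,138.06)
E
```

```text
move [-1.8 -1.1 54.4] turn -9.8 | from [0.4669 0.3674 0.1544] yaw 128.24
```

Emit:
{"name": "step_arm", "arguments": {"moves": [[50,[-1,0,20],-10],[50,[-1,0,52],-10],[50,[-1,0,52],-10],[50,[-1,0,52],-10],[50,[-1,0,52],-10],[50,[-1,0,52],-10]]}}

```text
time_s: 1.95
position: [0.468, 0.3655, 0.1018]
ee_rot: [179.9, 0.0, 138.1]
force: [-0.2, -0.7, -0.3]
gripper_width: 0.586
gripper_force: 0.0
```

```bash
python3 - <<'E'
from h import *
go(.4672,.3653,.058,138.06); print(bot.get_obs()["gripper_width"]*85.4)
E
```

```text
move [ 0.5 -0.6 43.8] turn 0.1 | from [0.468  0.3655 0.1018] yaw 138.14
50.06545437300321
```

Emit:
{"name": "step_arm", "arguments": {"moves": [[50,[0.5,-0.6,22],0],[50,[0.5,-0.6,43],0],[50,[0.5,-0.6,43],0],[50,[0.5,-0.6,43],0],[24,[0.5,-0.6,43],0],[24,[0.5,-0.6,43],0],[24,[0.5,-0.6,43],0],[24,[0.5,-0.6,43],0],[24,[0.5,-0.6,43],0]], "squeeze": 60}}

```text
time_s: 3.08
position: [0.4673, 0.3654, 0.0585]
ee_rot: [179.9, 0.0, 138.1]
force: [-0.7, 0.4, 5.6]
gripper_width: 0.317
gripper_force: 60.6
```

```bash
python3 - <<'E'
from h import *
go(.481,.0175,.17,90.5); print(bot.get_obs())
E
```

```text
move [-242.3 -250.  -111.5] turn 47.6 | from [0.4673 0.3654 0.0585] yaw 138.14
{'time_s': 3.075, 'joint_positions': array([ 3.12440677e+01,  2.10851313e+01,  1.03408889e+02,  5.82055107e-03,
        5.53670151e+01, -1.68995001e+01]), 'qvel': array([ 0.00974998, -0.05893096, -0.01576016, -0.01796247,  0.06945919,
        0.07740278]), 'effort': array([-2.10572630e-01, -3.69240403e+01, -2.22436130e+01, -7.33847916e-02,
        1.15978351e-02,  9.94295231e-03]), 'position': array([0.46733652, 0.3654239 , 0.05852893]), 'ee_rot': array([1.79865642e+02, 3.58060983e-02, 1.38140224e+02]), 'force': array([-0.73683746,  0.37892549,  5.56867171]), 'moment': array([ 0.04161647,  0.00579636, -0.03780241]), 'gripper_force': 60.56555866263807, 'gripper_width': 0.3170084909375516}
```

```bash
python3 - <<'E'
from h import *
go(.481,-.055,.15,90.5)
E
```

```text
move [-290.7 -304.   -91.5] turn 47.6 | from [0.4673 0.3654 0.0585] yaw 138.14
```

Emit:
{"name": "step_arm", "arguments": {"moves": [[24,[0,0,-40],0],[24,[-5,-5,-90],0],[24,[-45,-48,-91],10],[24,[-85,-90,-91],20],[24,[-125,-132,-91],30],[24,[-168,-175,-91],40],[24,[-210,-220,-91],47.6],[24,[-250,-262,-91],47.6],[24,[-290,-304,-91],47.6],[24,[-290,-304,-91],47.6]]}}

```text
time_s: 4.32
position: [0.4784, -0.0587, 0.1472]
ee_rot: [-179.9, 0.0, 90.2]
force: [0.6, 0.9, -3.4]
gripper_width: 0.314
gripper_force: 60.0
```

Emit:
{"name": "step_arm", "arguments": {"moves": [[24,[0,0,0],0],[24,[0,0,0],0],[24,[0,0,0],0]]}}

```text
time_s: 4.7
position: [0.4792, -0.0538, 0.1479]
ee_rot: [-180.0, -0.0, 90.7]
force: [0.4, -0.1, -3.3]
gripper_width: 0.313
gripper_force: 60.0
```

```bash
python3 - <<'E'
from h import *
W,(o,p,R),im=shot("w2"); print(p,o["ee_rot"],o["gripper_width"]*85.4,o["force"]); print(proj(W,[.481,.0175,.031]),proj(W,[.5526,0,.038]))
E
```

```text
[ 0.47919743 -0.05383732  0.14794003] [-1.79954526e+02 -1.75187118e-02  9.06689323e+01] 26.728325359370718 [ 0.37615631 -0.13875474 -3.34793541]
(np.float64(320.45573561337415), np.float64(118.40379212146594)) (np.float64(405.1226894067937), np.float64(140.85342054694235))
```

View pics/w2.png

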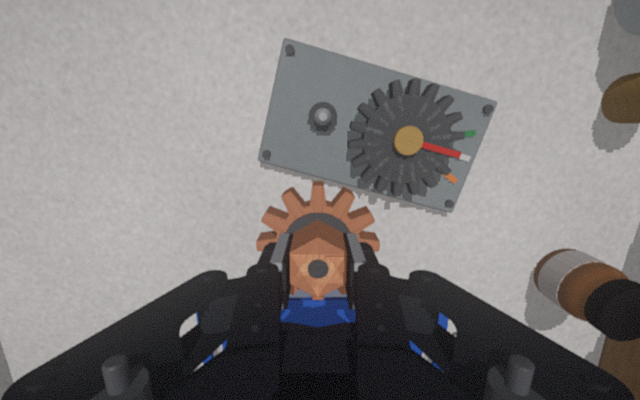

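Copper is held level, its boss dot at (318,269). The post is at (322,116) and the brass cap at (408,141), both within 3 px of the prediction.

```bash
cat > post.py <<'E'
from h import *
W=optics.camera_info("wrist"); o,p,R=tool(); im=cv2.imread("pics/w2.png")
H,S,V=cv2.split(cv2.cvtColor(im,cv2.COLOR_BGR2HSV))
cap=((H>12)&(H<30)&(S>110)); cap[:,:385]=0; cap[:,430:]=0; cap[:120]=0;cap[160:]=0
c=max(blobs(cap,50),key=cv2.contourArea); e=cv2.minEnclosingCircle(c); C=ray(W,*e[0],.038); print("cap",e,C)
g=im[95:140,300:345].copy(); print(cv2.cvtColor(g,cv2.COLOR_BGR2GRAY)[20])
dk=np.zeros_like(V); dk[95:140,300:345]=(V[95:140,300:345]<75)
c=max(blobs(dk,50),key=cv2.contourArea); e2=cv2.minEnclosingCircle(c); print("shoulder",e2,cv2.fitEllipse(c),ray(W,*e2[0],.018))
br=np.zeros_like(V); br[105:128,310:334]=(V[105:128,310:334]>125)
for c in blobs(br,5): print("top",cv2.minEnclosingCircle(c),ray(W,*cv2.minEnclosingCircle(c)[0],.031))
d=(H>75)&(H<115)&(S>15)&(S<90)&(V<150); d[:, :240]=0; d[:,520:]=0; d[220:]=0
pm=cv2.morphologyEx(((np.abs(V.astype(int)-100)<45)&(S>20)).astype(np.uint8),cv2.MORPH_OPEN,np.ones((5,5))); pm[215:]=0; pm[:,:230]=0; pm[:,520:]=0
c=max(blobs(pm,500),key=cv2.contourArea); b=cv2.boxPoints(cv2.minAreaRect(c)); w=np.array([ray(W,*q,.012)[:2] for q in b]); print("plate",b.round(0).tolist(),w.mean(0),[np.linalg.norm(w[(i+1)%4]-w[i]).round(4) for i in range(4)],[np.degrees(np.arctan2(*(w[(i+1)%4]-w[i])[::-1])).round(1) for i in range(4)])
print("tcp",p,"held hole in tool",R.T@(ray(W,318,269,p[2]+.0118)-p))
E
python3 post.py
```

```text
cap ((407.6268615722656, 139.6865692138672), 15.11800479888916) [0.55484846 0.00080624 0.038     ]
[125 127 122 122 127 124 124 126 100  86  81  78  83  87  94 108 118 119
 129 149 159 159 159 158 154 154 144 125 113 108 102  86  81  84  80  80
  89 114 125 132 128 128 126 126 127]
shoulder ((322.441162109375, 123.5), 8.573530197143555) ((322.09710693359375, 124.6151351928711), (12.185208320617676, 15.176294326782227), 83.85768127441406) [0.48315524 0.01329762 0.018     ]
top ((322.4294128417969, 114.311767578125), 5.90118408203125) [0.48281001 0.0206878  0.031     ]Traceback (most recent call last):
  File "post.py", line 13, in <module>
    c=max(blobs(pm,500),key=cv2.contourArea); b=cv2.boxPoints(cv2.minAreaRect(c)); w=np.array([ray(W,*q,.012)[:2] for q in b]); print("plate",b.round(0).tolist(),w.mean(0),[np.linalg.norm(w[(i+1)%4]-w[i]).round(4) for i in range(4)],[np.degrees(np.arctan2(*(w[(i+1)%4]-w[i])[::-1])).round(1) for i in range(4)])
ValueError: max() iterable argument is empty
```

```bash
cat > post.py <<'E'
from h import *
W=optics.camera_info("wrist"); o,p,R=tool(); im=cv2.imread("pics/w2.png"); g=cv2.cvtColor(im,cv2.COLOR_BGR2GRAY).astype(int)
H,S,V=cv2.split(cv2.cvtColor(im,cv2.COLOR_BGR2HSV))
m=np.zeros_like(V); m[95:140,300:345]=np.abs(g[95:140,300:345]-125)>14; m=cv2.morphologyEx(m,cv2.MORPH_OPEN,np.ones((2,2)))
c=max(blobs(m,50),key=cv2.contourArea); e=cv2.fitEllipse(c); print("shoulder",e,ray(W,*e[0],.018))
red=((H<6)|(H>174))&(S>150); red[:,:420]=0; red[165:]=0
q=np.argwhere(red)[:,::-1]; P=np.array([ray(W,*x,.034)[:2] for x in q]); v=np.linalg.svd(P-P.mean(0))[2][0]; print("pointer",len(q),q.mean(0),np.degrees(np.arctan(v[1]/v[0])),P.mean(0))
lo=((g>60)&(g<112)).astype(np.uint8); 
# plate edges: fit lines by gradient along top and left edges
def edge(pts):
    pts=np.array([ray(W,*x,.012)[:2] for x in pts]); v=np.linalg.svd(pts-pts.mean(0))[2][0]; return np.degrees(np.arctan2(v[1],v[0])),pts.mean(0)
gb=cv2.GaussianBlur(g.astype(np.float32),(3,3),0)
top=[(u,20+np.argmax(-np.diff(gb[20:110,u]))+.5) for u in range(300,480,4)]
left=[(240+np.argmax(-np.diff(gb[v,240:300]))+.5,v) for v in range(60,145,3)]
print("top edge",edge(top),"left edge",edge(left))
print("held hole in tool",R.T@(ray(W,318,269,p[2]+.0118)-p))
mk=gearmask(im,"copper")
E
python3 post.py
```

```text
shoulder ((323.1206359863281, 119.53817749023438), (29.152647018432617, 34.154727935791016), 1.532042384147644) [0.48370919 0.0167272  0.018     ]
pointer 219 [440.40182648 149.62557078] -14.157965611635266 [ 0.58526823 -0.00743343]
top edge (np.float64(-14.805980963695438), array([0.54069904, 0.05970183])) left edge (np.float64(-104.2930522513029), array([0.43468721, 0.03102625]))
held hole in tool [-0.00037102  0.00043541 -0.0118    ]
```

```bash
python3 - <<'E'
from h import *
go(.4822,.0195,.075,90.5)
E
```

```text
move [73.4  3.7 73.1] turn 0.2 | from [ 0.4793 -0.054   0.1481] yaw 90.66
```

Emit:
{"name": "step_arm", "arguments": {"moves": [[24,[40,2,20],0.2],[24,[73.4,3.7,50],0.2],[24,[73.4,3.7,65],0.2],[24,[73.4,3.7,73],0.2],[24,[73.4,3.7,73],0.2],[24,[73.4,3.7,73],0.2],[24,[73.4,3.7,73],0.2],[24,[73.4,3.7,73],0.2]]}}

```text
time_s: 5.75
position: [0.483, 0.0179, 0.0759]
ee_rot: [179.9, 0.0, 90.3]
force: [0.1, 0.3, -3.3]
gripper_width: 0.316
gripper_force: 59.9
```

```bash
python3 - <<'E'
from h import *
go(.4822,.0195,.060,90.5); print(bot.get_obs()["force"])
E
```

```text
move [ 1.6 -0.8 15.9] turn -0.2 | from [0.483  0.0179 0.0759] yaw 90.31
[ 0.09411737  0.27234294 -3.30004649]
```

Emit:
{"name": "step_arm", "arguments": {"moves": [[24,[1.5,-0.8,4],-0.2],[24,[1.5,-0.8,8],-0.2],[24,[1.5,-0.8,12],-0.2],[24,[1.5,-0.8,15],-0.2],[24,[1.5,-0.8,18],-0.2],[24,[1.5,-0.8,20],-0.2],[24,[1.5,-0.8,20],-0.2]]}}

```text
time_s: 6.62
position: [0.4816, 0.0198, 0.0551]
ee_rot: [-180.0, -0.0, 90.5]
force: [-0.1, -0.2, -2.7]
gripper_width: 0.314
gripper_force: 59.9
```

Emit:
{"name": "step_arm", "arguments": {"moves": [[24,[0,0,2],0],[24,[0,0,4],0],[24,[0,0,6],0],[24,[0,0,7.5],0],[24,[0,0,8.6],0],[24,[0,0,8.6],0],[24,[0,0,8.6],0]]}}

```text
time_s: 7.5
position: [0.4817, 0.0198, 0.0467]
ee_rot: [180.0, 0.0, 90.5]
force: [-0.6, -0.5, -2.5]
gripper_width: 0.313
gripper_force: 60.2
```

Emit:
{"name": "step_arm", "arguments": {"moves": [[24,[0,0,0.6],10],[24,[0,0,0.6],20],[24,[0,0,0.6],30],[24,[0,0,0.6],40],[24,[0,0,0.6],40],[24,[0,0,0.6],40],[24,[0,0,0.6],40],[24,[0,0,0.6],40],[24,[0,0,0.6],40],[24,[0,0,0.6],40]]}}

```text
time_s: 8.75
position: [0.4821, 0.0201, 0.0465]
ee_rot: [180.0, -0.1, 50.5]
force: [-0.0, 5.6, 3.9]
gripper_width: 0.315
gripper_force: 60.7
```

Emit:
{"name": "step_arm", "arguments": {"moves": [[24,[0,0,0],0],[24,[0,0,0],0],[24,[0,0,0],0],[24,[0,0,0],0],[24,[0,0,0],0]]}}

```text
time_s: 9.38
position: [0.4821, 0.0201, 0.0465]
ee_rot: [180.0, -0.1, 50.5]
force: [-0.6, 4.8, 3.5]
gripper_width: 0.31
gripper_force: 60.7
```

```bash
cat >> h.py <<'E'
def pointer(name):
    I=optics.camera_info("top"); im=optics.read_camera("top")[:,:,::-1].copy(); cv2.imwrite(f"pics/{name}.png",im)
    H,S,V=cv2.split(cv2.cvtColor(im,cv2.COLOR_BGR2HSV)); red=((H<7)|(H>172))&(S>120); red[:185]=0; red[225:]=0; red[:,:290]=0; red[:,340:]=0
    q=np.argwhere(red)[:,::-1]; P=np.array([ray(I,*x,.034)[:2] for x in q]); d=P.mean(0)-[.5545,.0003]; print("pointer",len(q),P.mean(0),np.degrees(np.arctan2(d[1],d[0]))+14.5)
E
python3 -c "
from h import *
pointer('t2')"
```

```text
pointer 239 [0.52312952 0.00938293] 178.3522986338243
```

```bash
python3 -c "
from h import *
a=optics.read_camera('scene')[:,:,::-1][160:250,270:380]; b=cv2.imread('pics/t2.png')[180:270,265:355]
cv2.imwrite('pics/m2.png',np.hstack([cv2.resize(a,(440,360),interpolation=2),cv2.resize(b,(360,360),interpolation=2)]))"
```

```text
(no output)
```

View pics/m2.png

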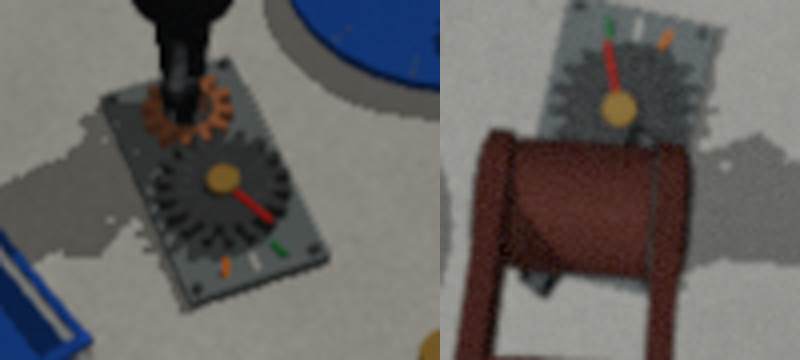

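The pointer is slightly past the green mark and the gear is seated. Now the turn back to orange.

Emit:
{"name": "step_arm", "arguments": {"moves": [[24,[0,0,0],-10],[24,[0,0,0],-20],[24,[0,0,0],-30],[24,[0,0,0],-40],[24,[0,0,0],-50],[24,[0,0,0],-60],[24,[0,0,0],-70],[24,[0,0,0],-80],[24,[0,0,0],-80],[24,[0,0,0],-80]]}}

```text
time_s: 10.72
position: [0.4825, 0.0185, 0.0466]
ee_rot: [-180.0, 0.2, 130.5]
force: [0.4, -4.3, 3.2]
gripper_width: 0.312
gripper_force: 60.7
```

Emit:
{"name": "step_arm", "arguments": {"moves": [[24,[0,0,0],0],[24,[0,0,0],0],[24,[0,0,0],0],[24,[0,0,0],0],[24,[0,0,0],0],[24,[0,0,0],0],[24,[0,0,0],0],[24,[0,0,0],0],[24,[0,0,0],0]]}}

```text
time_s: 11.85
position: [0.4824, 0.0187, 0.0465]
ee_rot: [-180.0, 0.1, 130.5]
force: [1.0, -5.6, 4.1]
gripper_width: 0.315
gripper_force: 60.9
```

```bash
cat >> h.py <<'E'
def pointer2():
    I=optics.camera_info("top"); im=optics.read_camera("top")[:,:,::-1].copy()
    H,S,V=cv2.split(cv2.cvtColor(im,cv2.COLOR_BGR2HSV)); red=(((H<7)|(H>172))&(S>150)).astype(np.uint8); red[:180]=0; red[207:]=0; red[:,:290]=0; red[:,340:]=0
    q=np.argwhere(red)[:,::-1]; P=np.array([ray(I,*x,.034)[:2] for x in q]); d=P.mean(0)-[.5535,.0005]; print("pointer",len(q),P.mean(0),"rad",np.arctan2(d[1],d[0])+np.radians(14.5))
E
python3 -c "
from h import *
pointer2(); I=optics.camera_info('top'); im=cv2.imread('pics/t2.png')
H,S,V=cv2.split(cv2.cvtColor(im,cv2.COLOR_BGR2HSV)); red=(((H<7)|(H>172))&(S>150)).astype(np.uint8); red[:180]=0; red[207:]=0; red[:,:290]=0; red[:,340:]=0
q=np.argwhere(red)[:,::-1]; P=np.array([ray(I,*x,.034)[:2] for x in q]);d=P.mean(0)-[.5535,.0005]; print(len(q),np.arctan2(d[1],d[0])+np.radians(14.5))
go(.4822,.0195,.0465,90.5)
"
```

```text
pointer 23 [ 0.57795612 -0.0172164 ] rad -0.3738524778582991
22 0.4370410843549223
move [0.8 0.4 0. ] turn 40.0 | from [0.4824 0.0187 0.0465] yaw 130.53
```

Emit:
{"name": "step_arm", "arguments": {"moves": [[24,[0,0,0],10],[24,[0,0,0],20],[24,[0,0,0],30],[24,[0.8,0.4,0],40],[24,[0.8,0.4,0],40],[24,[0.8,0.4,-8],40],[24,[0.8,0.4,-18],40],[24,[0.8,0.4,-40],40],[24,[0.8,0.4,-75],40],[24,[0.8,0.4,-75],40]]}}

```text
time_s: 13.15
position: [0.4832, 0.0208, 0.1236]
ee_rot: [179.7, 0.0, 90.6]
force: [-0.8, 0.6, -2.6]
gripper_width: 0.31
gripper_force: 60.3
```

```bash
python3 -c "
from h import *
go(.5627,-.209,.06,90.5);print(bot.get_obs()['force'])"
```

```text
move [-230.5   77.2   63.6] turn 0.1 | from [0.4832 0.0208 0.1236] yaw 90.57
[-0.76773942  0.56722541 -2.57993532]
```

Emit:
{"name": "step_arm", "arguments": {"moves": [[24,[-50,17,0],0],[24,[-110,37,0],0],[24,[-170,57,0],0],[24,[-230,77,0],0],[24,[-230,77,10],0],[24,[-230,77,40],0],[24,[-230,77,40],0],[24,[-230,77,40],0]]}}

```text
time_s: 14.15
position: [0.5598, -0.2075, 0.0803]
ee_rot: [-179.9, -0.1, 90.6]
force: [0.7, 0.6, -2.3]
gripper_width: 0.315
gripper_force: 60.1
```

```bash
python3 -c "
from h import *
go(.5627,-.209,.034,90.5);print(bot.get_obs()['force'])
W,(o,p,R),im=shot('w3')
H,S,V=cv2.split(cv2.cvtColor(im,cv2.COLOR_BGR2HSV)); b=(H>105)&(H<125)&(S>120)
c=max(blobs(b,500),key=cv2.contourArea)[:,0,:]; P=np.array([ray(W,*q,.036)[:2] for q in c]); print(P.min(0),P.max(0))"
```

```text
move [-1.6  2.9 46.3] turn 0.1 | from [ 0.5598 -0.2075  0.0803] yaw 90.59
[ 0.69969724  0.62176727 -2.29607936]
[ 0.35764494 -0.27180168] [ 0.61389703 -0.15082793]
```

Emit:
{"name": "step_arm", "arguments": {"moves": [[24,[-1.5,2,20],0],[24,[-1.5,2,35],0],[24,[-1.5,2,45],0],[24,[-1.5,2,46],0],[24,[-1.5,2,46],0],[40,[-1.5,2,46],0],[40,[-1.5,2,46],0],[40,[-1.5,2,36],0],[40,[-1.5,2,0],0],[40,[-1.5,2,-50],0]]}}

```text
time_s: 15.45
position: [0.5616, -0.2096, 0.1314]
ee_rot: [-179.9, -0.1, 90.5]
force: [1.4, -0.2, -0.2]
gripper_width: 0.468
gripper_force: 0.0
```

```bash
python3 -c "
from h import *
go(.440,.3,.19,125)
print(bot.get_obs()['joint_positions'])"
```

```text
move [ 510.7 -116.8  -58.6] turn -34.5 | from [ 0.5616 -0.2096  0.1314] yaw 90.54
[-2.71698212e+01  1.60938436e+01  1.00695631e+02 -1.30351792e-04
  6.33708645e+01 -2.77082731e+01]
```

```bash
python3 -c "
from h import *
go(.4005,.314,.15,104.1)"
```

```text
move [ 525.1 -156.2  -18.6] turn -13.6 | from [ 0.5616 -0.2096  0.1314] yaw 90.54
```

Emit:
{"name": "step_arm", "arguments": {"moves": [[70,[58,-17,-18],-5],[70,[117,-34,-18],-13],[70,[175,-52,-18],-13.6],[70,[233,-70,-18],-13.6],[70,[292,-87,-18],-13.6],[70,[350,-104,-18],-13.6],[70,[408,-121,-18],-13.6],[70,[467,-139,-18],-13.6],[70,[525,-156,-18],-13.6],[70,[525,-156,-18],-13.6]]}}

```text
time_s: 16.7
position: [0.4006, 0.3172, 0.1506]
ee_rot: [179.9, -0.1, 104.5]
force: [0.8, 0.0, 0.7]
gripper_width: 0.822
gripper_force: 0.0
```

Emit:
{"name": "step_arm", "arguments": {"moves": [[70,[0,0,0],0],[70,[0,0,0],0],[70,[0,0,0],0],[70,[0,0,0],0]]}}

```text
time_s: 17.2
position: [0.4022, 0.3125, 0.1491]
ee_rot: [-180.0, 0.0, 104.0]
force: [-0.5, -0.3, 1.0]
gripper_width: 0.817
gripper_force: 0.0
```

```bash
cat >> h.py <<'E'
def hole(W,im,uv,zb,r=9):
    """dark dot at the boss top"""
    u,v=[int(round(q)) for q in uv]; g=cv2.cvtColor(im,cv2.COLOR_BGR2GRAY)[v-r:v+r+1,u-r:u+r+1].astype(float)
    m=(g<(g.min()+np.median(g))/2); b=max(blobs(m,5),key=cv2.contourArea); e=cv2.minEnclosingCircle(b)
    px=(e[0][0]+u-r,e[0][1]+v-r); return px,e[1],ray(W,*px,zb)
E
python3 -c "
from h import *
W,(o,p,R),im=shot('w4'); print(p,o['ee_rot'])
uv=proj(W,[.4005,.314,.044]); print(uv); print(gear(W,im,'brass',uv,12,.044))
uv=proj(W,[.4005,.314,.07]); print(uv,hole(W,im,uv,.07))
a=proj(W,[.4005,.314,.05]); u,v=map(int,a); cv2.imwrite('pics/m4.png',np.hstack([im[v-100:v+100,u-150:u+150],cv2.resize(im[v-50:v+50,u-50:u+50],(200,200))]).repeat(1,0))
cv2.imwrite('pics/m4.png',cv2.resize(cv2.imread('pics/m4.png'),(750,300)))"
```

```text
[0.40216189 0.31253568 0.14910093] [-1.79995336e+02  3.75243075e-03  1.04037347e+02]
(np.float64(315.9610244732298), np.float64(200.80700682946008))
(array([0.40000862, 0.31331979]), np.float64(0.033522529673696976), 0.03470662236213684, np.float64(14.20029910710388), 12)
(np.float64(315.7762967237441), np.float64(209.34379620212198)) ((314.89189195632935, 210.97297286987305), 5.752795219421387, array([0.40014794, 0.31253577, 0.07      ]))
```

View pics/m4.png

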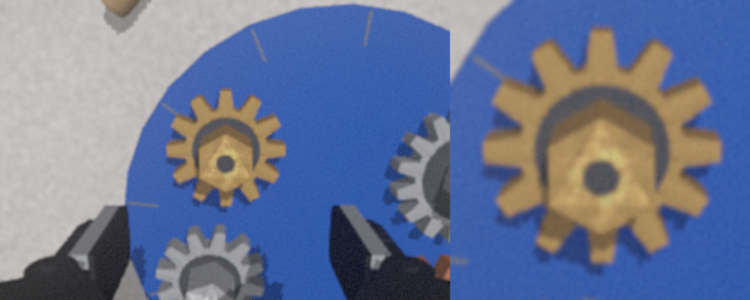

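Brass has not moved, its flats face left and right in the image, and its phase is 14.2°. I grasp it now.

```bash
python3 -c "
from h import *
go(.4001,.3129,.0585,104.2)"
```

```text
move [ 0.7 -1.9 90.6] turn -0.1 | from [0.4021 0.3127 0.1491] yaw 104.06
```

Emit:
{"name": "step_arm", "arguments": {"moves": [[50,[0.7,-1.9,20],0],[50,[0.7,-1.9,50],0],[50,[0.7,-1.9,80],0],[50,[0.7,-1.9,89.7],0],[50,[0.7,-1.9,89.7],0],[50,[0.7,-1.9,89.7],0],[24,[0.7,-1.9,89.7],0],[24,[0.7,-1.9,89.7],0],[24,[0.7,-1.9,89.7],0],[24,[0.7,-1.9,89.7],0]]}}

```text
time_s: 18.5
position: [0.4009, 0.3144, 0.0609]
ee_rot: [179.9, -0.1, 104.1]
force: [-0.2, 0.6, 6.0]
gripper_width: 0.315
gripper_force: 60.2
```

Emit:
{"name": "step_arm", "arguments": {"moves": [[24,[0,0,0],0],[24,[0,0,-15],0],[24,[0,0,-50],0],[24,[0,0,-65],0],[24,[0,0,-65],0],[24,[0,0,-65],0]]}}

```text
time_s: 19.25
position: [0.3987, 0.313, 0.1232]
ee_rot: [-179.9, 0.0, 104.1]
force: [0.8, -0.2, -2.1]
gripper_width: 0.312
gripper_force: 59.8
```

```bash
python3 -c "
from h import *
W,(o,p,R),im=shot('w5'); uv=proj(W,p+R@np.array([0,0,-.0118])); h=hole(W,im,uv,p[2]+.0118); print(h,R.T@(h[2]-p))
go(.4822,.0195,.085,90.5)"
```

```text
Traceback (most recent call last):
  File "h.py", line 48, in hole
    m=(g<(g.min()+np.median(g))/2); b=max(blobs(m,5),key=cv2.contourArea); e=cv2.minEnclosingCircle(b)
                                      ~~~^^^^^^^^^^^^^^^^^^^^^^^^^^^^^^^^
ValueError: max() iterable argument is empty
```

```bash
python3 -c "
from h import *
W=optics.camera_info('wrist'); o,p,R=tool(); im=cv2.imread('pics/w5.png'); uv=proj(W,p+R@np.array([0,0,-.0118])); print(uv)
g=cv2.cvtColor(im,cv2.COLOR_BGR2GRAY); u,v=map(int,uv); print(g[v-14:v+15:2,u-20:u+21:2])
go(.4822,.0195,.085,90.5)"
```

```text
(np.float64(317.1247288376532), np.float64(268.2549989568235))
[[151 152 151 152 160 167 152 162 151 151 159 170 181 179 173 155 146 144
  148 149 161]
 [154 155 166 158 164 162 169 166 167 174 170 173 171 171 176 176 165 145
  145 148 161]
 [156 164 169 155 154 158 162 160 175 174 152 163 154 168 185 188 182 156
  157 149 160]
 [161 162 158 151 167 180 167 149 111  89  86  82  87 137 180 184 184 173
  152 136 158]
 [160 155 154 164 178 183 160  98  80  78  78  81  78  75 122 176 175 170
  149 144 159]
 [150 164 162 164 173 176 110  85  83  86  80  86  86  84  82 117 152 164
  162 139 155]
 [145 165 174 164 164 144  84  81  86  86  80  78  82  81  84  98 158 171
  174 150 148]
 [139 153 181 162 172 155  82  80  83  88  83  81  86  81  76  98 157 171
  171 159 129]
 [137 165 177 174 178 169  84  83  83  81  78  85  80  82  84 103 158 175
  176 163 130]
 [157 177 176 185 196 194 108  87  84  85  83  86  84  83  83 135 158 170
  166 158 172]
 [172 173 167 167 185 171 145 101  79  79  86  88  76  79 111 164 163 165
  157 157 173]
 [172 173 169 161 165 162 171 160 112  87  85  84 103 134 154 173 167 162
  155 157 174]
 [162 154 152 152 164 161 171 167 148 143 147 146 163 173 159 171 161 168
  163 167 172]
 [158 162 159 154 157 161 167 162 159 162 169 164 170 172 163 162 160 159
  162 162 155]
 [155 155 154 146 147 144 141 155 147 153 166 161 167 161 146 153 150 149
  150 154 142]]
move [-304.9    9.5   37.9] turn 13.6 | from [0.3985 0.3129 0.1229] yaw 104.14
```

Emit:
{"name": "step_arm", "arguments": {"moves": [[24,[-50,2,0],5],[24,[-110,4,0],10],[24,[-170,6,0],13.6],[24,[-230,8,0],13.6],[24,[-280,9,10],13.6],[24,[-305,9.5,30],13.6],[24,[-305,9.5,38],13.6],[24,[-305,9.5,38],13.6],[24,[-305,9.5,38],13.6],[24,[-305,9.5,38],13.6]]}}

```text
time_s: 20.55
position: [0.4838, 0.021, 0.087]
ee_rot: [179.9, 0.0, 90.6]
force: [0.4, 0.1, -2.7]
gripper_width: 0.31
gripper_force: 59.7
```

```bash
sed -i 's/zb,r=9/zb,r=14/' h.py; python3 -c "
from h import *
go(.4818,.0196,.0585,90.5)"
```

```text
move [-1.4 -2.  28.5] turn 0.1 | from [0.4838 0.021  0.087 ] yaw 90.63
```

Emit:
{"name": "step_arm", "arguments": {"moves": [[24,[-1.2,-1.8,8],0.1],[24,[-1.2,-1.8,16],0.1],[24,[-1.2,-1.8,20],0.1],[24,[-1.2,-1.8,20],0.1],[24,[-1.2,-1.8,20],0.1],[24,[-1.2,-1.8,20],0.1]]}}

```text
time_s: 21.3
position: [0.482, 0.0189, 0.0667]
ee_rot: [180.0, 0.0, 90.4]
force: [-0.1, 0.2, -2.6]
gripper_width: 0.318
gripper_force: 59.7
```

Emit:
{"name": "step_arm", "arguments": {"moves": [[24,[0.7,-0.2,4],0],[24,[0.7,-0.2,8],0],[24,[0.7,-0.2,11],0],[24,[0.7,-0.2,14],0],[24,[0.7,-0.2,16],0],[24,[0.7,-0.2,17.5],0],[24,[0.7,-0.2,17.5],0]]}}

```text
time_s: 22.18
position: [0.4814, 0.0197, 0.049]
ee_rot: [-180.0, 0.0, 90.4]
force: [-0.2, 0.9, -1.7]
gripper_width: 0.312
gripper_force: 59.8
```

Emit:
{"name": "step_arm", "arguments": {"moves": [[24,[0,0,1],0],[24,[0,0,2],0],[24,[0,0,2.2],0],[24,[0,0,2.2],0]]}}

```text
time_s: 22.68
position: [0.4816, 0.0196, 0.0489]
ee_rot: [-179.9, 0.0, 90.5]
force: [-6.0, 1.1, 14.4]
gripper_width: 0.314
gripper_force: 62.0
```

The brass gear is seated (14 N upward; TCP height less the grip offset of 30.9 mm gives 18 mm). I turn it to green.

Emit:
{"name": "step_arm", "arguments": {"moves": [[24,[0,0,-1.2],10],[24,[0,0,-1.2],20],[24,[0,0,-1.2],30],[24,[0,0,-1.2],40],[24,[0,0,-1.2],40],[24,[0,0,-1.2],40],[24,[0,0,-1.2],40],[24,[0,0,-1.2],40],[24,[0,0,-1.2],40],[24,[0,0,-1.2],40]]}}

```text
time_s: 23.92
position: [0.4827, 0.02, 0.0489]
ee_rot: [179.9, -0.1, 50.5]
force: [0.9, 3.2, 6.3]
gripper_width: 0.31
gripper_force: 60.7
```

Emit:
{"name": "step_arm", "arguments": {"moves": [[24,[0,0,0],0],[24,[0,0,0],0],[24,[0,0,0],0],[24,[0,0,0],0],[24,[0,0,0],0]]}}

```text
time_s: 24.55
position: [0.4826, 0.02, 0.0489]
ee_rot: [179.9, -0.1, 50.5]
force: [0.1, 3.7, 6.8]
gripper_width: 0.313
gripper_force: 60.7
```

```bash
python3 -c "
from h import *
pointer2()"
```

```text
pointer 23 [0.58339781 0.00641012] rad 0.4482339433699346
```

Emit:
{"name": "step_arm", "arguments": {"moves": [[24,[0,0,0],-10],[24,[0,0,0],-20],[24,[0,0,0],-30],[24,[0,0,0],-40],[24,[0,0,0],-50],[24,[0,0,0],-60],[24,[0,0,0],-70],[24,[0,0,0],-80],[24,[0,0,0],-80],[24,[0,0,0],-80]]}}

```text
time_s: 25.85
position: [0.4825, 0.019, 0.0489]
ee_rot: [180.0, 0.1, 130.6]
force: [-0.4, 0.2, 6.3]
gripper_width: 0.316
gripper_force: 60.8
```

Emit:
{"name": "step_arm", "arguments": {"moves": [[24,[0,0,0],0],[24,[0,0,0],0],[24,[0,0,0],0],[24,[0,0,0],0],[24,[0,0,0],0],[24,[0,0,0],0],[24,[0,0,0],0],[24,[0,0,0],0],[24,[0,0,0],0]]}}

```text
time_s: 26.98
position: [0.4825, 0.0191, 0.0489]
ee_rot: [180.0, 0.1, 130.6]
force: [-0.9, -0.1, 5.9]
gripper_width: 0.312
gripper_force: 60.8
```

```bash
python3 -c "
from h import *
pointer2(); go(.4822,.0195,.049,90.5)"
```

```text
pointer 23 [ 0.57819147 -0.01771721] rad -0.382570338073561
move [ 0.5  0.1 -0.1] turn 40.1 | from [0.4825 0.019  0.0489] yaw 130.57
```

Emit:
{"name": "step_arm", "arguments": {"moves": [[24,[0,0,0],10],[24,[0,0,0],20],[24,[0,0,0],30],[24,[0.5,0.2,0],40],[24,[0.5,0.2,0],40],[24,[0.5,0.2,-8],40],[24,[0.5,0.2,-18],40],[24,[0.5,0.2,-40],40],[24,[0.5,0.2,-75],40],[24,[0.5,0.2,-75],40]]}}

```text
time_s: 28.28
position: [0.4835, 0.0198, 0.1257]
ee_rot: [179.6, 0.1, 90.5]
force: [0.1, -0.3, -1.8]
gripper_width: 0.315
gripper_force: 59.9
```

```bash
python3 -c "
from h import *
go(.484,-.2107,.0365,90.5)"
```

```text
move [-230.5   -1.5   89.2] turn -0.0 | from [0.4835 0.0198 0.1257] yaw 90.48
```

Emit:
{"name": "step_arm", "arguments": {"moves": [[24,[-50,0,0],0],[24,[-110,0,0],0],[24,[-170,0,0],0],[24,[-230,0,0],0],[24,[-230,0,10],0],[24,[-230,0,40],0],[24,[-230,0,40],0],[24,[-230,0,40],0],[24,[-230,0,40],0]]}}

```text
time_s: 29.4
position: [0.4839, -0.2097, 0.0839]
ee_rot: [179.9, 0.1, 90.5]
force: [-0.1, 0.1, -3.1]
gripper_width: 0.312
gripper_force: 59.8
```

```bash
python3 -c "
from h import *
go(.4838,-.2107,.0365,90.5)"
```

```text
move [-1.  -0.1 47.4] turn -0.0 | from [ 0.4839 -0.2097  0.0839] yaw 90.49
```

Emit:
{"name": "step_arm", "arguments": {"moves": [[24,[-1,0,20],0],[24,[-1,0,35],0],[24,[-1,0,44],0],[24,[-1,0,46.5],0],[24,[-1,0,46.5],0],[40,[-1,0,46.5],0],[40,[-1,0,46.5],0],[40,[-1,0,36],0],[40,[-1,0,0],0],[40,[-1,0,-50],0]]}}

```text
time_s: 30.65
position: [0.482, -0.2103, 0.1334]
ee_rot: [-179.9, -0.1, 90.4]
force: [1.0, -0.3, 0.1]
gripper_width: 0.468
gripper_force: 0.0
```

```bash
python3 -c "
from h import *
I=optics.camera_info('top'); im=optics.read_camera('top')[:,:,::-1]; H,S,V=cv2.split(cv2.cvtColor(im.copy(),cv2.COLOR_BGR2HSV))
cv2.imwrite('pics/t3.png',im)
blue=(H>105)&(H<125)&(S>150); M=np.zeros_like(H); cv2.circle(M,(213,237),44,1,-1)
g=cv2.morphologyEx(((M>0)&~blue).astype(np.uint8),cv2.MORPH_OPEN,np.ones((3,3),np.uint8))
for c in blobs(g,100): e=cv2.minEnclosingCircle(c); print(np.round(e[0],1),e[1]*2,ray(I,*e[0],.044))
go(.4109,.2267,.15,100)"
```

```text
[230.4 259.9] 26.40191078186035 [0.40989506 0.22571554 0.044     ]
[192.4 213.3] 31.816877365112305 [0.54314722 0.33127731 0.044     ]
[223.  207.6] 23.35997772216797 [0.55718305 0.24488674 0.044     ]
move [440.5 -72.8  -7.9] turn -9.5 | from [ 0.4872 -0.2132  0.1421] yaw 90.45
```

Emit:
{"name": "step_arm", "arguments": {"moves": [[70,[55,-9,-16],-5],[70,[110,-17,-16],-9.5],[70,[165,-26,-16],-9.5],[70,[220,-35,-16],-9.5],[70,[275,-43,-16],-9.5],[70,[330,-52,-16],-9.5],[70,[385,-61,-16],-9.5],[70,[438,-69,-16],-9.5],[70,[438,-69,-16],-9.5],[70,[438,-69,-16],-9.5]]}}

```text
time_s: 31.95
position: [0.4108, 0.2265, 0.1494]
ee_rot: [180.0, 0.0, 100.0]
force: [-0.3, 0.3, 0.6]
gripper_width: 0.821
gripper_force: 0.0
```

Emit:
{"name": "step_arm", "arguments": {"moves": [[70,[0,0,0],0],[70,[0,0,0],0],[70,[0,0,0],0],[70,[0,0,0],0]]}}

```text
time_s: 32.45
position: [0.4108, 0.2262, 0.1489]
ee_rot: [-180.0, 0.0, 99.9]
force: [0.2, 0.3, -0.4]
gripper_width: 0.821
gripper_force: 0.0
```

```bash
python3 -c "
from h import *
W,(o,p,R),im=shot('w6'); print(p,o['ee_rot'])
uv=proj(W,[.4109,.2267,.044]); print(uv); print(gear(W,im,'nickel',uv,12,.044))
uv=proj(W,[.4109,.2267,.07]); print(uv,hole(W,im,uv,.07))
u,v=map(int,proj(W,[.4109,.2267,.05])); cv2.imwrite('pics/m6.png',cv2.resize(np.hstack([im[v-100:v+100,u-150:u+150],cv2.resize(im[v-50:v+50,u-50:u+50],(200,200))]),(750,300)))"
```

```text
[0.4108237  0.22621146 0.14888596] [-1.79997151e+02  6.38567089e-04  9.98888369e+01]
(np.float64(317.55053734974604), np.float64(202.39169937731708))
(array([0.4104877 , 0.22611857]), np.float64(0.034182937584673875), 0.03819706290960312, np.float64(2.7539050265606986), 12)
(np.float64(317.54983796742226), np.float64(211.1020199587757)) ((317.5, 212.0), 5.590270042419434, array([0.41098806, 0.22596718, 0.07      ]))
```

View pics/m6.png

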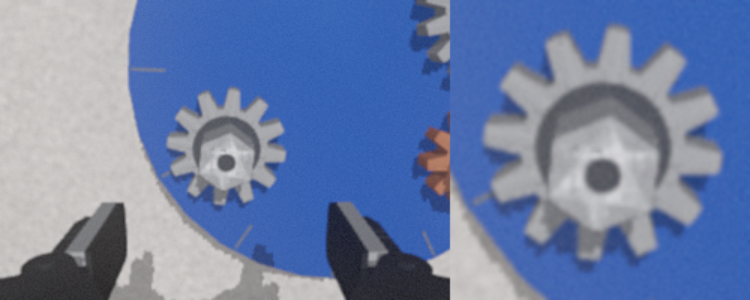

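Nickel's flats lie 7° clockwise of the image's horizontal, matching the tooth at 2.8°, and the centre is consistent. I grasp it.

Emit:
{"name": "step_arm", "arguments": {"moves": [[50,[-0.2,0,20],7.1],[50,[-0.2,0,50],7.1],[50,[-0.2,0,80],7.1],[50,[-0.2,0,90],7.1],[50,[-0.2,0,90],7.1],[50,[-0.2,0,90],7.1],[24,[-0.2,0,90],7.1],[24,[-0.2,0,90],7.1],[24,[-0.2,0,90],7.1],[24,[-0.2,0,90],7.1]]}}

```text
time_s: 33.75
position: [0.4119, 0.2269, 0.0603]
ee_rot: [179.9, -0.0, 92.8]
force: [-0.5, -0.2, 6.0]
gripper_width: 0.317
gripper_force: 60.2
```

Emit:
{"name": "step_arm", "arguments": {"moves": [[24,[0,0,0],0],[24,[0,0,-15],0],[24,[0,0,-50],0],[24,[0,0,-65],0],[24,[0,0,-65],0],[24,[0,0,-65],0]]}}

```text
time_s: 34.5
position: [0.4097, 0.226, 0.1228]
ee_rot: [-179.9, 0.0, 92.8]
force: [-0.5, -0.7, -3.2]
gripper_width: 0.315
gripper_force: 59.9
```

```bash
python3 -c "
from h import *
W,(o,p,R),im=shot('w7'); uv=proj(W,p+R@np.array([0,0,-.0105])); h=hole(W,im,uv,p[2]+.0105); print(h,R.T@(h[2]-p))
go(.4818,.0196,.088,90.5)"
```

```text
((317.55882358551025, 268.0), 9.650790214538574, array([0.40989628, 0.22551263, 0.13328052])) [-0.00052992  0.00020792 -0.0105    ]
move [-209.7   62.    34.5] turn 2.3 | from [0.4094 0.226  0.1225] yaw 92.84
```

Emit:
{"name": "step_arm", "arguments": {"moves": [[24,[-50,15,0],2.3],[24,[-105,31,0],2.3],[24,[-160,47,0],2.3],[24,[-200,59,10],2.3],[24,[-209.5,62,30],2.3],[24,[-209.5,62,45],2.3],[24,[-209.5,62,53],2.3],[24,[-209.5,62,53],2.3],[24,[-209.5,62,53],2.3],[24,[-209.5,62,53],2.3]]}}

```text
time_s: 35.8
position: [0.4837, 0.0206, 0.0717]
ee_rot: [179.9, 0.0, 90.6]
force: [0.2, 0.1, -1.7]
gripper_width: 0.314
gripper_force: 59.8
```

```bash
python3 -c "
from h import *
go(.4818,.0196,.050,90.5)"
```

```text
move [-1.  -1.9 21.7] turn 0.1 | from [0.4837 0.0206 0.0717] yaw 90.59
```

Emit:
{"name": "step_arm", "arguments": {"moves": [[24,[-0.5,-1.9,2],0],[24,[-0.5,-1.9,5],0],[24,[-0.5,-1.9,5],0],[24,[-0.5,-1.9,9],0],[24,[-0.5,-1.9,13],0],[24,[-0.5,-1.9,16],0],[24,[-0.5,-1.9,19],0],[24,[-0.5,-1.9,21.5],0],[24,[-0.5,-1.9,21.5],0]]}}

```text
time_s: 36.92
position: [0.4811, 0.0198, 0.0492]
ee_rot: [-180.0, -0.0, 90.5]
force: [1.0, -0.5, -3.5]
gripper_width: 0.314
gripper_force: 59.9
```

Emit:
{"name": "step_arm", "arguments": {"moves": [[24,[0,0.5,1],0],[24,[0,0.5,2],0],[24,[0,0.5,3],0],[24,[0,0.5,3],0]]}}

```text
time_s: 37.42
position: [0.4818, 0.0197, 0.0483]
ee_rot: [-179.9, 0.0, 90.6]
force: [-5.8, 0.1, 11.8]
gripper_width: 0.311
gripper_force: 61.7
```

Seated at 48.3 mm less the 30.3 mm grip offset, which is 18 mm. Now green.

Emit:
{"name": "step_arm", "arguments": {"moves": [[24,[0,0,-1.2],10],[24,[0,0,-1.2],20],[24,[0,0,-1.2],30],[24,[0,0,-1.2],40],[24,[0,0,-1.2],40],[24,[0,0,-1.2],40],[24,[0,0,-1.2],40],[24,[0,0,-1.2],40],[24,[0,0,-1.2],40],[24,[0,0,-1.2],40]]}}

```text
time_s: 38.67
position: [0.4825, 0.0201, 0.0484]
ee_rot: [179.9, -0.1, 50.6]
force: [-0.3, 4.5, 5.5]
gripper_width: 0.308
gripper_force: 60.8
```

Emit:
{"name": "step_arm", "arguments": {"moves": [[24,[0,0,0],0],[24,[0,0,0],0],[24,[0,0,0],0],[24,[0,0,0],0],[24,[0,0,0],0]]}}

```text
time_s: 39.3
position: [0.4825, 0.0201, 0.0483]
ee_rot: [179.9, -0.1, 50.6]
force: [0.6, 5.2, 5.0]
gripper_width: 0.315
gripper_force: 60.8
```

```bash
python3 -c "
from h import *
pointer2()"
```

```text
pointer 22 [0.58451133 0.00647309] rad 0.4433524784398465
```

Emit:
{"name": "step_arm", "arguments": {"moves": [[24,[0,0,0],-10],[24,[0,0,0],-20],[24,[0,0,0],-30],[24,[0,0,0],-40],[24,[0,0,0],-50],[24,[0,0,0],-60],[24,[0,0,0],-70],[24,[0,0,0],-80],[24,[0,0,0],-80],[24,[0,0,0],-80]]}}

```text
time_s: 40.6
position: [0.4826, 0.0187, 0.0483]
ee_rot: [180.0, 0.2, 130.5]
force: [0.3, -0.6, 5.4]
gripper_width: 0.316
gripper_force: 60.9
```

Emit:
{"name": "step_arm", "arguments": {"moves": [[24,[0,0,0],0],[24,[0,0,0],0],[24,[0,0,0],0],[24,[0,0,0],0],[24,[0,0,0],0],[24,[0,0,0],0],[24,[0,0,0],0],[24,[0,0,0],0],[24,[0,0,0],0]]}}

```text
time_s: 41.72
position: [0.4826, 0.0188, 0.0483]
ee_rot: [180.0, 0.2, 130.5]
force: [0.7, -0.1, 4.9]
gripper_width: 0.314
gripper_force: 60.9
```

```bash
python3 -c "
from h import *
pointer2(); go(.4822,.0195,.049,90.5)"
```

```text
pointer 23 [ 0.57722495 -0.01670314] rad -0.3743058167117488
move [ 0.8  0.2 -0.7] turn 40.0 | from [0.4826 0.0188 0.0483] yaw 130.47
```

Emit:
{"name": "step_arm", "arguments": {"moves": [[24,[0,0,0],10],[24,[0,0,0],20],[24,[0,0,0],30],[24,[0.8,0.2,0],40],[24,[0.8,0.2,0],40],[24,[0.8,0.2,-8],40],[24,[0.8,0.2,-18],40],[24,[0.8,0.2,-40],40],[24,[0.8,0.2,-75],40],[24,[0.8,0.2,-75],40]]}}

```text
time_s: 43.02
position: [0.4832, 0.0201, 0.1252]
ee_rot: [179.7, 0.1, 90.5]
force: [0.1, -0.8, -2.7]
gripper_width: 0.314
gripper_force: 60.2
```

Emit:
{"name": "step_arm", "arguments": {"moves": [[24,[-55,-18,0],0],[24,[-110,-37,0],0],[24,[-170,-57,0],0],[24,[-231,-77.5,0],0],[24,[-231,-77.5,10],0],[24,[-231,-77.5,40],0],[24,[-231,-77.5,40],0],[24,[-231,-77.5,40],0],[24,[-231,-77.5,40],0]]}}

```text
time_s: 44.15
position: [0.4068, -0.2111, 0.0835]
ee_rot: [179.9, 0.1, 90.6]
force: [0.4, -0.5, -3.4]
gripper_width: 0.312
gripper_force: 60.1
```

```bash
python3 -c "
from h import *
go(.4062,-.212,.036,90.5)
im=optics.read_camera('top')[:,:,::-1]; cv2.imwrite('pics/t4.png',cv2.resize(im[175:285,345:465],(600,550),interpolation=2))"
```

```text
move [-0.8 -0.6 47.5] turn 0.1 | from [ 0.4068 -0.2111  0.0835] yaw 90.6
```

Emit:
{"name": "step_arm", "arguments": {"moves": [[24,[-0.8,-0.5,20],0],[24,[-0.8,-0.5,35],0],[24,[-0.8,-0.5,44],0],[24,[-0.8,-0.5,46.8],0],[24,[-0.8,-0.5,46.8],0],[40,[-0.8,-0.5,46.8],0],[40,[-0.8,-0.5,46.8],0],[40,[-0.8,-0.5,36],0],[40,[-0.8,-0.5,0],0],[40,[-0.8,-0.5,-50],0]]}}

```text
time_s: 45.45
position: [0.4045, -0.2114, 0.1333]
ee_rot: [-179.9, -0.1, 90.5]
force: [0.7, -0.4, -0.2]
gripper_width: 0.468
gripper_force: 0.0
```

```bash
python3 -c "
from h import *
I=optics.camera_info('top'); im=optics.read_camera('top')[:,:,::-1]; H,S,V=cv2.split(cv2.cvtColor(im.copy(),cv2.COLOR_BGR2HSV))
blue=(H>105)&(H<125)&(S>150); M=np.zeros_like(H); cv2.circle(M,(213,237),44,1,-1)
g=cv2.morphologyEx(((M>0)&~blue).astype(np.uint8),cv2.MORPH_OPEN,np.ones((3,3),np.uint8))
for c in blobs(g,100): e=cv2.minEnclosingCircle(c); print(np.round(e[0],1),e[1]*2,ray(I,*e[0],.044))
go(.5421,.332,.15,100)"
```

```text
[192.6 213.9] 31.703554153442383 [0.54136075 0.33068557 0.044     ]
[222.8 207.8] 22.8123722076416 [0.55664182 0.24543735 0.044     ]
move [545.4 138.   -8.7] turn -9.4 | from [ 0.4093 -0.2147  0.1413] yaw 90.56
```

Emit:
{"name": "step_arm", "arguments": {"moves": [[70,[55,14,-17],-5],[70,[110,28,-17],-9.5],[70,[165,42,-17],-9.5],[70,[220,56,-17],-9.5],[70,[275,70,-17],-9.5],[70,[330,85,-17],-9.5],[70,[385,99,-17],-9.5],[70,[440,113,-17],-9.5],[70,[495,127,-17],-9.5],[70,[542,140,-17],-9.5]]}}

```text
time_s: 46.75
position: [0.5409, 0.3337, 0.1507]
ee_rot: [179.9, -0.0, 100.1]
force: [0.7, 0.1, 0.0]
gripper_width: 0.816
gripper_force: 0.0
```

Emit:
{"name": "step_arm", "arguments": {"moves": [[70,[0,0,0],0],[70,[0,0,0],0],[70,[0,0,0],0],[70,[0,0,0],0],[70,[0,0,0],0]]}}

```text
time_s: 47.38
position: [0.5404, 0.3305, 0.1497]
ee_rot: [180.0, 0.0, 100.0]
force: [0.3, -1.1, 0.5]
gripper_width: 0.82
gripper_force: 0.0
```

```bash
python3 -c "
from h import *
W,(o,p,R),im=shot('w8'); print(p,o['ee_rot'])
c=[.5421,.332]
uv=proj(W,c+[.044]); print(uv); print(gear(W,im,'nickel',uv,15,.044,.0425))
uv=proj(W,c+[.07]); print(uv,hole(W,im,uv,.07))
c2=[.557,.2455]; uv2=proj(W,c2+[.044]); print(uv2,gear(W,im,'copper',uv2,10,.044,.03))
u,v=map(int,proj(W,c+[.05])); u2,v2=map(int,proj(W,c2+[.05]));cv2.imwrite('pics/m8.png',cv2.resize(np.hstack([im[v-50:v+50,u-50:u+50],im[v2-50:v2+50,u2-50:u2+50]]),(800,400),interpolation=2))"
```

```text
[0.54036349 0.33048903 0.14974822] [1.79998555e+02 4.57699113e-04 9.99798005e+01]
(np.float64(319.5840413683455), np.float64(201.31239754436356))
(array([0.54422184, 0.33153876]), np.float64(0.04156255042547214), 0.04418226331472397, np.float64(16.377135603774096), 15)
(np.float64(319.81839520137777), np.float64(209.87343949397203)) ((322.0, 211.5), 5.590270042419434, array([0.54402842, 0.33098027, 0.07      ]))
(np.float64(319.08041260049816), np.float64(289.83877383212916)) (array([0.55752059, 0.24825152]), np.float64(0.02933362888317399), 0.03457045927643776, np.float64(16.765817298915103), 10)
```

View pics/m8.png

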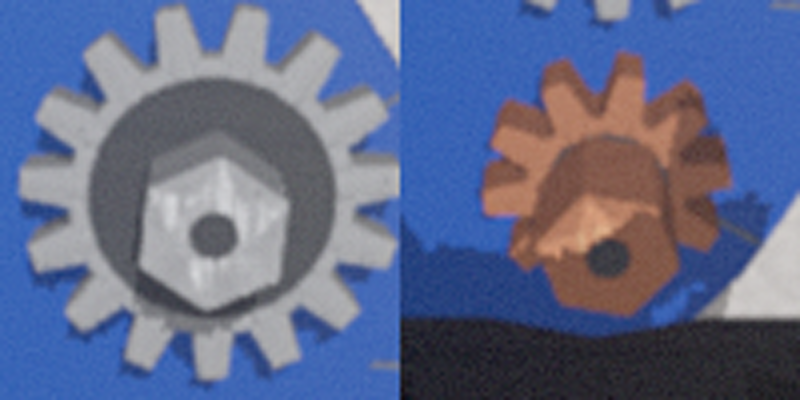

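The 15-tooth gear's flats are about 5° clockwise of the image's horizontal, so tooth phase 4.4° fits, and its centre is (.544,.331). The small copper gear is at the bottom of the view.

```bash
python3 -c "
from h import *
go(.5440,.3312,.0595,94.4)"
```

```text
move [-0.1  3.6 90.3] turn 5.6 | from [0.5404 0.3306 0.1498] yaw 99.99
```

Emit:
{"name": "step_arm", "arguments": {"moves": [[50,[0,3.5,20],5.6],[50,[0,3.5,50],5.6],[50,[0,3.5,80],5.6],[50,[0,3.5,90],5.6],[50,[0,3.5,90],5.6],[50,[0,3.5,90],5.6],[24,[0,3.5,90],5.6],[24,[0,3.5,90],5.6],[24,[0,3.5,90],5.6],[24,[0,3.5,90],5.6]]}}

```text
time_s: 48.68
position: [0.5449, 0.3324, 0.0614]
ee_rot: [179.9, -0.1, 94.4]
force: [-0.7, -0.6, 5.6]
gripper_width: 0.314
gripper_force: 60.8
```

Emit:
{"name": "step_arm", "arguments": {"moves": [[24,[0,0,0],0],[24,[0,0,-15],0],[24,[0,0,-50],0],[24,[0,0,-65],0],[24,[0,0,-65],0],[24,[0,0,-65],0]]}}

```text
time_s: 49.42
position: [0.5426, 0.3313, 0.123]
ee_rot: [-179.8, 0.1, 94.4]
force: [0.0, 0.5, -4.8]
gripper_width: 0.313
gripper_force: 60.0
```

```bash
python3 -c "
from h import *
go(.418,-.3437,.123,90)
go(.548,-.347,.123,90);print(bot.get_obs()['joint_positions'].round(0))"
```

```text
move [-663.4 -176.5   -0. ] turn 4.4 | from [0.5426 0.3313 0.123 ] yaw 94.44
move [-676.7  -47.1   -0. ] turn 4.4 | from [0.5426 0.3313 0.123 ] yaw 94.44
[25. 21. 96. -0. 64. 21.]
```

Emit:
{"name": "step_arm", "arguments": {"moves": [[24,[-58,-4,0],4],[24,[-116,-9,0],4],[24,[-174,-13,0],4],[24,[-232,-18,0],4],[24,[-290,-22,0],4],[24,[-348,-26,0],4],[24,[-406,-31,0],4],[24,[-464,-35,0],4],[24,[-522,-40,0],4],[24,[-580,-44,0],4]]}}

```text
time_s: 50.68
position: [0.5434, -0.251, 0.1227]
ee_rot: [-179.9, -0.1, 90.4]
force: [0.9, 0.3, -4.4]
gripper_width: 0.314
gripper_force: 60.0
```

Emit:
{"name": "step_arm", "arguments": {"moves": [[24,[-50,-4,0],0.4],[24,[-97,-7,0],0.4],[24,[-97,-7,0],0.4],[24,[-97,-7,20],0.4],[24,[-97,-7,40],0.4],[24,[-97,-7,40],0.4],[24,[-97,-7,40],0.4],[24,[-97,-7,40],0.4]]}}

```text
time_s: 51.68
position: [0.5394, -0.3471, 0.0856]
ee_rot: [179.9, 0.1, 90.1]
force: [0.1, -0.6, -5.2]
gripper_width: 0.311
gripper_force: 60.0
```

```bash
python3 -c "
from h import *
go(.5430,-.347,.0365,90)"
```

```text
move [ 0.   3.6 49.1] turn 0.1 | from [ 0.5394 -0.3471  0.0856] yaw 90.08
```

Emit:
{"name": "step_arm", "arguments": {"moves": [[24,[0,3,20],0],[24,[0,3,35],0],[24,[0,3,45],0],[24,[0,3,48.3],0],[24,[0,3,48.3],0],[40,[0,3,48.3],0],[40,[0,3,48.3],0],[40,[0,3,36],0],[40,[0,3,0],0],[40,[0,3,-50],0]]}}

```text
time_s: 52.92
position: [0.5408, -0.3463, 0.1351]
ee_rot: [-179.9, -0.1, 90.0]
force: [-0.1, -1.0, 0.3]
gripper_width: 0.47
gripper_force: 0.0
```

```bash
python3 -c "
from h import *
I=optics.camera_info('top'); im=optics.read_camera('top')[:,:,::-1]; H,S,V=cv2.split(cv2.cvtColor(im.copy(),cv2.COLOR_BGR2HSV))
blue=(H>105)&(H<125)&(S>150); M=np.zeros_like(H); cv2.circle(M,(213,237),44,1,-1)
g=cv2.morphologyEx(((M>0)&~blue).astype(np.uint8),cv2.MORPH_OPEN,np.ones((3,3),np.uint8))
for c in blobs(g,100): e=cv2.minEnclosingCircle(c); print(np.round(e[0],1),e[1]*2,ray(I,*e[0],.044))
go(.5575,.246,.15,100)"
```

```text
[223.  207.8] 23.044511795043945 [0.55647657 0.2448946  0.044     ]
move [595.8  12.5  -4.9] turn -10.0 | from [ 0.5455 -0.3498  0.1451] yaw 90.05
```

Emit:
{"name": "step_arm", "arguments": {"moves": [[70,[59,1,-14],-5],[70,[118,3,-14],-10],[70,[178,4,-14],-10],[70,[237,6,-14],-10],[70,[296,7,-14],-10],[70,[355,9,-14],-10],[70,[414,10,-14],-10],[70,[474,12,-14],-10],[70,[533,13,-14],-10],[70,[592,15,-14],-10]]}}

```text
time_s: 54.22
position: [0.5568, 0.2474, 0.1503]
ee_rot: [179.8, -0.0, 100.0]
force: [1.3, -0.0, 0.0]
gripper_width: 0.82
gripper_force: 0.0
```

Emit:
{"name": "step_arm", "arguments": {"moves": [[70,[0,0,0],0],[70,[0,0,0],0],[70,[0,0,0],0],[70,[0,0,0],0],[70,[0,0,0],0]]}}

```text
time_s: 54.85
position: [0.5563, 0.2442, 0.1486]
ee_rot: [-180.0, 0.0, 100.0]
force: [-0.7, 0.6, -0.1]
gripper_width: 0.821
gripper_force: 0.0
```

```bash
python3 -c "
from h import *
W,(o,p,R),im=shot('w9'); print(p,o['ee_rot'])
c=[.5575,.246]
uv=proj(W,c+[.044]); print(uv); print(gear(W,im,'copper',uv,10,.044,.03))
uv=proj(W,c+[.07]); print(uv,hole(W,im,uv,.07))
u,v=map(int,proj(W,c+[.05])); cv2.imwrite('pics/m9.png',cv2.resize(im[v-50:v+50,u-50:u+50],(400,400),interpolation=2))"
```

```text
[0.55631968 0.24417646 0.14862294] [-1.79994828e+02  1.60862821e-03  9.99503057e+01]
(np.float64(319.05874916884045), np.float64(201.22700913894107))
(array([0.55779695, 0.24602817]), np.float64(0.0286980085972511), 0.02995881251990795, np.float64(16.70235493175801), 10)
(np.float64(319.2310005055515), np.float64(209.82542744760866)) ((319.8333330154419, 210.8333330154419), 5.602679252624512, array([0.55810863, 0.24526983, 0.07      ]))
```

View pics/m9.png

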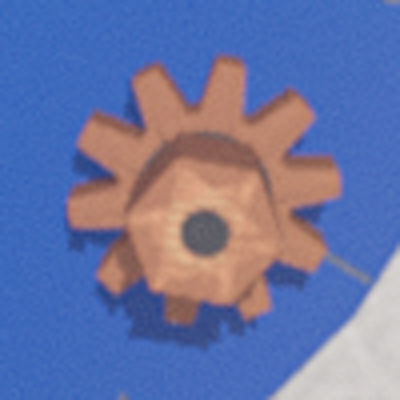

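The boss has a flat facing right, tilted up 18.7°, which matches the candidate at az 28.7°. I grasp with a turn of −18.7°.

```bash
python3 -c "
from h import *
go(.558,.2456,.0595,118.7)"
```

```text
move [ 0.9  1.9 89.1] turn -18.7 | from [0.5563 0.2444 0.1486] yaw 99.97
```

Emit:
{"name": "step_arm", "arguments": {"moves": [[50,[1,2,20],-10],[50,[1,2,50],-18.7],[50,[1,2,80],-18.7],[50,[1,2,89],-18.7],[50,[1,2,89],-18.7],[50,[1,2,89],-18.7],[24,[1,2,89],-18.7],[24,[1,2,89],-18.7],[24,[1,2,89],-18.7],[24,[1,2,89],-18.7]]}}

```text
time_s: 56.15
position: [0.5592, 0.247, 0.0613]
ee_rot: [179.8, 0.0, 118.7]
force: [-0.3, 0.1, 6.1]
gripper_width: 0.313
gripper_force: 60.1
```

Emit:
{"name": "step_arm", "arguments": {"moves": [[24,[0,0,0],0],[24,[0,0,-15],0],[24,[0,0,-50],0],[24,[0,0,-65],0],[24,[0,0,-65],0],[24,[0,0,-65],0],[24,[0,0,-65],0]]}}

```text
time_s: 57.02
position: [0.5567, 0.2461, 0.1228]
ee_rot: [-179.8, -0.0, 118.7]
force: [0.1, -0.4, -1.5]
gripper_width: 0.315
gripper_force: 59.4
```

```bash
python3 -c "
from h import *
go(.4136,-.3435,.123,90)"
```

```text
move [-4.482e+02 -4.090e+02 -2.000e-01] turn 28.7 | from [0.5567 0.2461 0.1228] yaw 118.74
```

Emit:
{"name": "step_arm", "arguments": {"moves": [[24,[-41,-37,0],10],[24,[-82,-75,0],20],[24,[-123,-112,0],28.7],[24,[-164,-150,0],28.7],[24,[-205,-187,0],28.7],[24,[-246,-224,0],28.7],[24,[-287,-262,0],28.7],[24,[-328,-299,0],28.7],[24,[-369,-337,0],28.7],[24,[-410,-374,0],28.7]]}}

```text
time_s: 58.28
position: [0.426, -0.2941, 0.1238]
ee_rot: [-180.0, -0.1, 90.0]
force: [1.8, -0.8, -2.3]
gripper_width: 0.31
gripper_force: 59.7
```

```bash
python3 -c "
from h import *
go(.4136,-.3435,.0835,90)"
```

```text
move [-49.4 -12.5  40.3] turn 0.0 | from [ 0.426  -0.2941  0.1238] yaw 90.03
```

Emit:
{"name": "step_arm", "arguments": {"moves": [[24,[-50,-12,0],0],[24,[-50,-12,0],0],[24,[-50,-12,20],0],[24,[-50,-12,40],0],[24,[-50,-12,40],0],[24,[-50,-12,40],0],[24,[-50,-12,40],0]]}}

```text
time_s: 59.15
position: [0.4159, -0.3431, 0.0857]
ee_rot: [179.9, 0.1, 90.1]
force: [0.3, -0.2, -1.6]
gripper_width: 0.312
gripper_force: 59.7
```

```bash
python3 -c "
from h import *
go(.4136,-.3435,.0363,90)"
```

```text
move [-0.4 -2.3 49.4] turn 0.1 | from [ 0.4159 -0.3431  0.0857] yaw 90.07
```

Emit:
{"name": "step_arm", "arguments": {"moves": [[24,[0,-1.5,20],0],[24,[0,-1.5,35],0],[24,[0,-1.5,45],0],[24,[0,-1.5,48.3],0],[24,[0,-1.5,48.3],0],[40,[0,-1.5,48.3],0],[40,[0,-1.5,48.3],0],[40,[0,-1.5,36],0],[40,[0,-1.5,0],0],[40,[0,-1.5,-50],0]]}}

```text
time_s: 60.4
position: [0.4129, -0.342, 0.1352]
ee_rot: [-179.9, -0.1, 90.0]
force: [1.3, -1.8, 0.6]
gripper_width: 0.47
gripper_force: 0.0
```

Emit:
{"name": "step_arm", "arguments": {"moves": [[40,[55,0,-40],0],[40,[110,0,-80],0],[40,[165,0,-80],0],[40,[220,0,-80],0],[40,[220,0,-80],0],[40,[220,0,-80],0],[40,[220,0,-80],0]]}}

```text
time_s: 61.28
position: [0.4138, -0.1241, 0.215]
ee_rot: [180.0, 0.0, 89.9]
force: [0.5, 0.2, -0.0]
gripper_width: 0.469
gripper_force: 0.0
```

```bash
python3 -c "
from h import *
a=optics.read_camera('scene')[:,:,::-1]; b=optics.read_camera('top')[:,:,::-1]
cv2.imwrite('pics/end.png',np.hstack([cv2.resize(a[140:310,150:370],(440,340),interpolation=2),cv2.resize(b[160:290,290:460],(340,260),interpolation=2).copy() if 0 else cv2.resize(b[150:300,290:450],(360,340),interpolation=2)]))
cv2.imwrite('pics/t9.png',b)"
```

```text
(no output)
```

View pics/end.png

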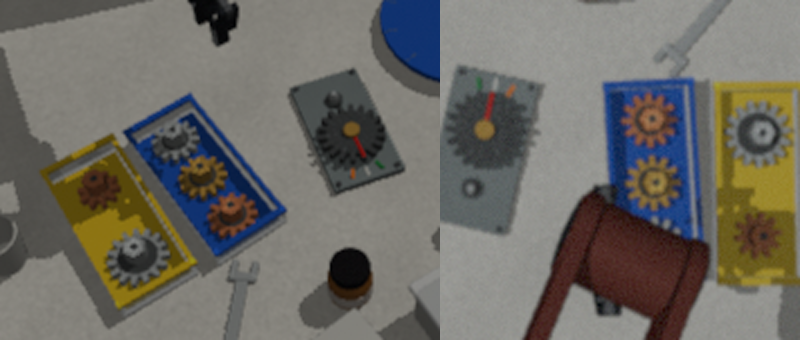

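All five gears lie flat in their proper tubs: nickel, brass and copper in blue, the 10- and 15-tooth gears in yellow. The pointer is near white. I check that against the start picture, then hand in.

```bash
python3 -c "
from h import *
I=optics.camera_info('top'); v=[]
for f in ('top0','t9'):
    H,S,V=cv2.split(cv2.cvtColor(cv2.imread(f'pics/{f}.png'),cv2.COLOR_BGR2HSV)); r=((H<7)|(H>172))&(S>150); r[:180]=0;r[207:]=0;r[:,:290]=0;r[:,340:]=0
    P=np.array([ray(I,x[1],x[0],.034)[:2] for x in np.argwhere(r)]); d=P.mean(0)-[.5535,.0005]; v.append(np.arctan2(d[1],d[0])+.253)
print(v)
if abs(v[1]-v[0])<.07: print(bot.hand_in())"
```

```text
[np.float64(0.02703391522790577), np.float64(0.03830731342385191)]
the job is handed in; nothing more can be done
None
```

The job is handed in: the copper, brass and nickel 12-tooth gears were each turned past the green and orange marks and laid flat in the blue tub, the 15-tooth nickel and 10-tooth copper gears lie flat in the yellow tub, and it took about 61 of the 210 s; the hand-in returned no verdict.

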